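Load the catch tray and make a two-stop test stroke on the bench dispenser

ROBOT

A 6-joint arm with a two-finger parallel gripper is mounted at the origin on a cart in front of the work surface, level with it; the furniture and walls round the work are solid. World frame = base frame: x ahead of the robot, y to its left, z up, the work surface at z = 0. Lengths are in m, angles in rad, forces in N, time in s.
With the tool pointing down it reaches from about 0.25 to 0.725 m from the base axis. Payload 4 kg.
Tool frame: the origin (TCP) lies midway between the tips of the shut fingers; the grasp point (between the pads) lies pinch_z behind it (pinch_z is the distance from the TCP to the grasp point, in m); z points along the fingers, y is the direction in which the jaws open and shut (so a half turn about z gives the same grasp; the last joint's range is limited). The gripper opens to 85 mm and grips with 20 to 120 N. Pads are 22 mm wide; open, the fingers measure 114 mm over their backs; the gripper's body (76 mm by 85 mm) begins 54 mm behind the grasp point. The pads swing forward as they close: fully open they stand 13 mm farther back than shut.
Start: joints at [-1.183, 0.241, 0.005, 1.335, 0, 1.571], TCP at [0.189, -0.463, 0.194] pointing down, gripper open.
Joint ranges: [-2.72, 2.72], [-1.05, 1.87], [-1.09, 1.28], [-1.99, 2.15], [-1.42, 1.44], [-3.14, 3.14]. Speed limits (rad/s): [2.79, 2.79, 3.14, 3.14, 3.14, 3.14].

INTERFACE

Orientations are given as a unit quaternion [x, y, z, w].
In Python, from workcell import * gives the robot as it stands.
- The arm moves only by the tool move_arm, never from a script. Its argument "motion" is a list of rows, each a list of 3 entries, a list of its own where there are three numbers: the finger opening in mm, from 0 to 85.4, then the shift along the tool's x, y, z in units of 50 mm (1.0 is 50 mm), then the turn about the tool's z in units of 6 degrees (1.0 is 6 degrees). In form: [[claw, [dx, dy, dz], roll], ...]. A call has exactly 10 rows; each row is the pose to reach, as a shift and turn from the pose commanded when the call began, along the tool's axes at that moment; what a row does not reach only later rows make up. A row lasts 1/10 s, in which the tool goes at most 50 mm and 8.59 degrees, less where a joint would pass 70% of its speed; a pose out of reach is approached as far as the arm can. A call with a gripper value outside its range is refused whole. The fingers move at their own pace and stop on an object; the grip force is fixed at half the most. Time passes only in rows, so rows that repeat a pose let the fingers close, or fill a call up. It gives the time, the measured TCP pose, the force and the opening at its end, in the units of the state.
- get_obs(): the state, without advancing time (a new reading comes with each control period).
- camera(name): name is "side" or "top" or "wrist"; returns a dict with "color" (384x512x3 uint8, red, green, blue), "fx", "fy", "cx", "cy" (pixels), "distortion" ([k1, k2, p1, p2, k3] as OpenCV has them; the pictures are not rectified), "rvec" (rotation vector, rad) and "tvec" (3), from world to camera coordinates, as OpenCV has them; the wrist camera has in their place "mount" (4x4, takes a point from camera to tool coordinates, whose origin is the TCP and whose axes are the flange's). Camera axes: x right, y down, z forward; pixel columns grow to the right and rows downward; lengths in m; the calibration is good to about 2 mm. A picture is of the moment at which its call begins: read the wrist's pose just before it. There is no depth.
- job_done(): hands the job in, once; it reports no verdict.
The state is a dict: "clock": time; "joint_pos": joint angles; "joint_vel": joint speeds; "tau": joint torques, N m; "eef_pos": TCP position; "tool_rot": TCP orientation; "ft_force": force on the tool from outside, world axes, zero at the start; "ft_torque": the same for the moment, N m; "grip_width": finger opening in m.
Only numpy, scipy, OpenCV 4.12 (cv2) and the standard library are available. Lean on these libraries where they do the work, as an engineer would, in place of code of your own. Each camera call takes 0.05 s, during which the arm holds its last target.

TASK

Get the bench dispenser ready with one dry test stroke. Push the tray with the beaker up the short ramp, without lifting it, until its rear edge drops behind the lip and it sits flat under the nozzle; then press the plunger cap down to its soft first stop, wait there about a second without going past it, press on firmly through to the stiffer second stop, wait a moment, and let the plunger come all the way back up. Keep the beaker standing in the tray, do not press on the dispenser with more than 50 N, and leave the other things on the bench where they are.

Things in the scene. Friction and masses are not known exactly. Their poses are not given: they have to be found in the camera images.
- dispenser: Fixed bench dispenser: a grey track with a steel ramp at one end, a white column with an overhanging head at the other. Origin on the bench under the middle of the tray pocket; x along the track from ramp to column (the way to push the tray), y left of that, z up. The head is 60 mm wide, at x = +5 to +87 mm, 145 to 185 mm above the bench; the nozzle hangs at x = +20 mm down to 125 mm.
- pocket (a point): Centre of the sunk pocket's floor, 7 mm above the bench, on the dispenser's origin; axes as the dispenser's. The pocket runs from the lip (x = -48 mm) to the column's front face, the back stop (x = +47 mm). The side rails, 30 mm high, 5 mm thick and 84 mm apart inside, run along ramp and pocket.
- ramp_foot (a point): Middle of the ramp's lower edge, at bench level, 120 mm before the dispenser's origin along its x. From here the ramp rises over 62 mm to the lip, a flat crest 10 mm long and 16 mm high, both of polished steel. The rails flare out before it: their mouth, 34 mm before this point, is about 108 mm wide.
- plunger_axis (a point): Point on top of the dispenser's head, 185 mm above the bench, on the plunger's upright axis, 45 mm along the dispenser's x from its origin. The plunger's cap, a flat grey disc 32 mm across and 10 mm thick on a thin rod, stands above it: its top at rest is 30 to 46 mm above this point, depending on how far its sleeve is screwed out (it stays so), which is not told: feel for it.
- first_stop (a joint): How far the plunger cap is pressed towards its first stop, in m: 0 at rest (up), 0.010 at the first stop. A soft spring: it takes about 1.5 N to start and 3.5 N at the first stop, where it then holds still until the press exceeds about 10 N.
- second_stop (a joint): How far the plunger is pressed beyond the first stop, in m: 0 until the press exceeds about 10 N, 0.006 at the second stop. A stiffer spring: about 10 N to start and 15 N at the second stop, which is hard. The cap goes down by the sum of both joint values (16 mm in all); springs bring both back to 0 when released.
- tray: Loose grey slick-plastic tray, 90 mm long (x), 76 mm wide (y), about 0.3 kg; floor and walls 4 mm thick, walls 28 mm high, but 45 mm at its -x end (the end to push). Origin at the centre of its underside; its x points towards the ramp. It starts on the bench before the ramp, roughly in line; seated, its origin is within a few mm of point pocket.
- beaker: Loose clear plastic beaker, 70 mm across the rim, 72 mm high, standing in the tray; origin at the centre of its underside, z up.
- sample_pot: Bystander: white sample pot with screw lid, 49 mm wide, 59 mm high. Origin at the centre of its underside.
- vial: Bystander: small white-capped bottle, 45 mm wide, 79 mm high. Origin at the centre of its underside.
- petri: Bystander: petri dish, 58 mm wide, 12 mm high. Origin at the centre of its underside.
- timer: Bystander: white timer, 63 mm square, 20 mm high. Origin at the centre of its underside.

How it is judged:
On the way, in this order (a step that is already met when the one before it is completed fails the run):
1. the tray sits flat in the pocket behind the lip (x of tray in the frame of dispenser above -0.007 m and z of tray in the frame of dispenser below 0.0095 m and angle between tray's own z axis and vertical below 0.05 rad), for 0.2 s.
2. the plunger is held at its first stop (within 1.5 mm) and not past it (by no more than 1.5 mm) for half a second (value of joint first_stop above 0.0085 m and value of joint second_stop below 0.0015 m), for 0.5 s.
3. the plunger is pressed to its second stop (within 1.5 mm) (value of joint first_stop above 0.0085 m and value of joint second_stop above 0.0045 m), for 0.1 s.
At the end, for the whole second after the job is handed in: The plunger is fully up again (both joints under 1.5 mm), the tray rests flat in the pocket behind the lip (its underside at most 9.5 mm above the bench, its origin no more than 7 mm short of the dispenser's origin), and the beaker stands upright in it, all at rest (all of step 1 and value of joint each of first_stop, second_stop below 0.0015 m and horizontal distance between beaker and tray below 0.025 m and angle between beaker's own z axis and vertical below 0.1 rad and linear speed of each of tray, beaker below 0.02 m/s); the robot touches nothing.
It fails at once if the robot presses on the dispenser or its plunger with more than 50 N (contact force between any of the fingers, the arm and dispenser above 50 N).
It fails at once if the tray is lifted more than 55 mm off the bench (height (world z) of tray above 0.055 m).
It fails at once if the beaker is tipped over (angle between beaker's own z axis and vertical above 0.7 rad).
It fails at once if a bystander (sample pot, vial, petri dish, timer) is moved more than 30 mm (distance of any of sample_pot, vial, petri, timer from where it was at the start of the episode above 0.03 m).
It also fails if it takes over 67 s, if anything falls off the work surface, if the arm or the gripper's body presses on something with over 40 N, if the wrist force passes 120 N, or if a joint passes its speed limit or range.

## Working session

There is one attempt and no reset: what is moved stays moved. The work goes in short steps, Python scripts to look and compute and a tool call to move; the robot and the scene stay as the last step left them, time stands still between calls to the robot, and variables do not carry over. Pictures are saved under pics/ and viewed, and the job is handed in when it is done.

Besides the shell and the picture viewer there is one more tool, called after "Emit:" by a JSON object that holds its "api" and its "payload". move_arm: Moves the arm, as the interface text tells. Its arguments: {"type":"object","properties":{"motion":{"type":"array","items":{"type":"array"}}},"required":["motion"]}

```bash
mkdir -p pics; cat > h.py <<'E'
from workcell import *
import numpy as np, cv2, json
E
python3 - <<'E'
from h import *
o=get_obs(); print({k:np.round(v,3).tolist() for k,v in o.items()})
import pickle
d={}
for n in ("top","side","wrist"):
    c=camera(n); d[n]=c; cv2.imwrite(f"pics/{n}0.png",c["color"][:,:,::-1])
    print(n,{k:np.round(v,4).tolist() for k,v in c.items() if k!="color"})
pickle.dump((o,d),open("c0.pkl","wb"))
E
```

```text
{'clock': 0.0, 'joint_pos': [-1.183, 0.241, 0.004, 1.335, -0.0, 1.571], 'joint_vel': [-0.001, -0.001, 0.001, 0.001, 0.002, 0.0], 'tau': [-0.0, -37.232, 25.241, 0.017, 0.0, 0.0], 'eef_pos': [0.189, -0.462, 0.193], 'tool_rot': [0.981, 0.193, -0.0, -0.001], 'ft_force': [-0.935, -0.123, -0.017], 'ft_torque': [-0.039, 0.034, -0.004], 'grip_width': 0.085}
top {'fx': 484.5451, 'fy': 484.5451, 'cx': 254.2141, 'cy': 197.2448, 'distortion': [-0.1679, 0.0, 0.0, 0.0, 0.0], 'rvec': [2.1957, -2.1367, 0.1249], 'tvec': [-0.0598, 0.5253, 1.266]}
side {'fx': 414.9878, 'fy': 414.9878, 'cx': 246.5973, 'cy': 189.5812, 'distortion': [-0.1418, 0.0, 0.0, 0.0, 0.0], 'rvec': [0.0115, -2.8879, 1.2252], 'tvec': [0.5261, 0.123, 1.0088]}
wrist {'fx': 271.8207, 'fy': 271.8207, 'cx': 251.7123, 'cy': 192.4898, 'distortion': [-0.0659, 0.0, 0.0, 0.0, 0.0], 'mount': [[0.0005, -0.9508, -0.3099, 0.0791], [1.0, 0.0005, 0.0001, 0.0], [0.0, -0.3099, 0.9508, -0.1795], [0.0, 0.0, 0.0, 1.0]]}
```

View pics/top0.png

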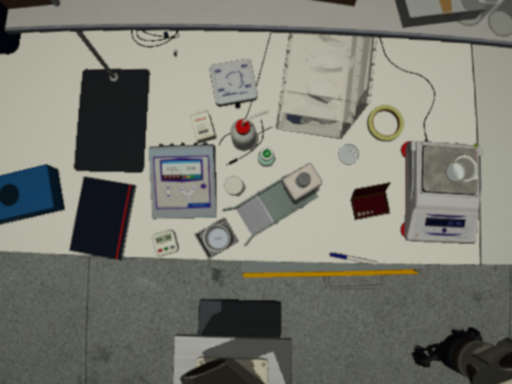

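View pics/side0.png

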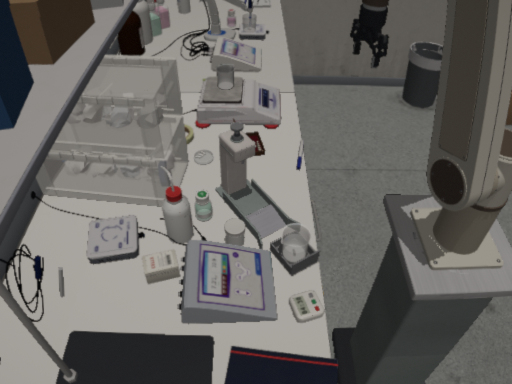

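View pics/wrist0.png

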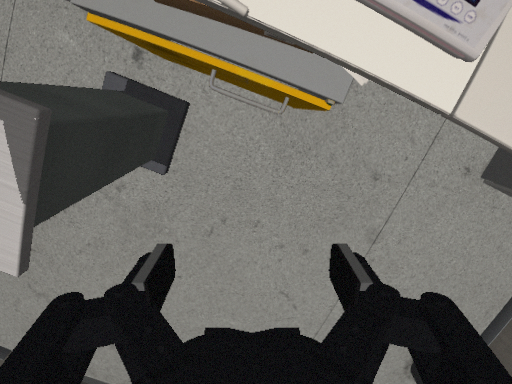

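```bash
cat >> h.py <<'E'
def ray(c,uv):
    K=np.array([[c["fx"],0,c["cx"]],[0,c["fy"],c["cy"]],[0,0,1]])
    p=cv2.undistortPoints(np.array(uv,float).reshape(-1,1,2),K,np.array(c["distortion"])).reshape(-1,2)
    R=cv2.Rodrigues(np.array(c["rvec"]))[0]; t=np.array(c["tvec"])
    d=np.c_[p,np.ones(len(p))]@R
    return -R.T@t, d
def onz(c,uv,z):
    C,d=ray(c,uv); return C+d*((z-C[2])/d[:,2])[:,None]
def proj(c,P):
    K=np.array([[c["fx"],0,c["cx"]],[0,c["fy"],c["cy"]],[0,0,1]])
    return cv2.projectPoints(np.array(P,float).reshape(-1,1,3),np.array(c["rvec"]),np.array(c["tvec"]),K,np.array(c["distortion"]))[0].reshape(-1,2)
def crop(c,x0,y0,w,h,s,name):
    im=c["color"][y0:y0+h,x0:x0+w,::-1]
    cv2.imwrite(name,cv2.resize(im,None,fx=s,fy=s,interpolation=cv2.INTER_CUBIC))
E
python3 - <<'E'
from h import *
import pickle
o,d=pickle.load(open("c0.pkl","rb"))
crop(d["top"],190,140,140,120,5,"pics/topc.png")
crop(d["side"],190,110,140,170,3.5,"pics/sidec.png")
E
```

```text
(no output)
```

View pics/topc.png

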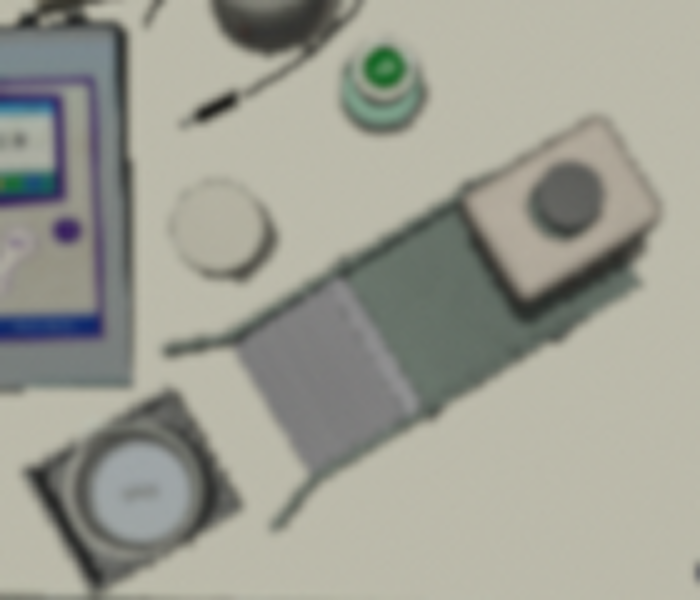

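View pics/sidec.png

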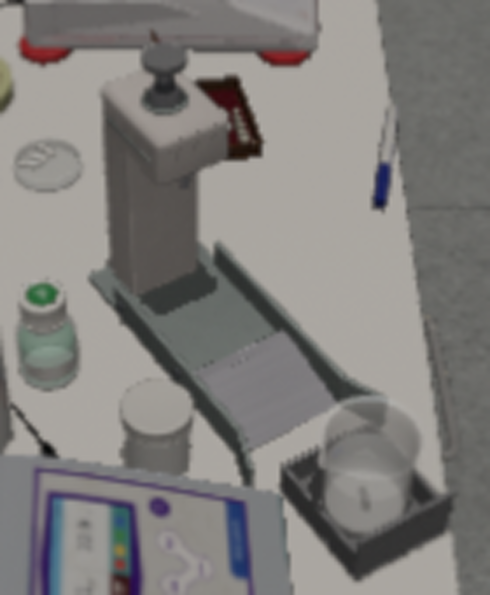

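```bash
python3 - <<'E'
from h import *
import pickle
o,d=pickle.load(open("c0.pkl","rb"))
T=d["top"];S=d["side"]
f=lambda a:np.array(a)/5+[190,140]
g=lambda a:np.array(a)/3.5+[190,110]
np.set_printoptions(precision=4,suppress=True)
def rep(n,P): print(n,P.tolist() and np.round(P,4).tolist())
foot=onz(T,f([(238,342),(314,477)]),0.001);rep("foot",foot)
lip=onz(T,f([(343,275),(417,410)]),0.016);rep("lip",lip)
head=onz(T,f([(463,203),(598,117),(660,210),(522,300)]),0.185);rep("head",head); print(np.linalg.norm(np.diff(head,axis=0),axis=1))
cap=onz(T,f([(568,200)]),0.220);rep("cap",cap)
tr=onz(T,f([(30,470),(97,592)]),0.045);rep("tray-x",tr)
tf=onz(T,f([(172,392),(242,505)]),0.028);rep("tray+x",tf)
print(np.linalg.norm(tr[0]-tr[1]),np.linalg.norm(tf[0]-tf[1]))
# side
rep("side cap", onz(S,g([(164,58)]),0.22))
rep("side foot", onz(S,g([(248,446),(340,402)]),0.0))
rep("side lip", onz(S,g([(203,375),(278,333)]),0.016))
rep("side head", onz(S,g([(104,84),(158,150),(226,122),(172,70)]),0.185))
rep("side tray -x bottom/ +x", onz(S,g([(358,577),(450,510),(290,500)]),0.0))
rep("side tray top", onz(S,g([(353,550),(450,492)]),0.045))
for n,z,p in [("vial",0.079,(384,68)),("pot",0.059,(218,228))]: rep(n,onz(T,f([p]),z))
rep("petri/timer",onz(T,[(348,154),(165,243)],0.015))
rep("beaker rim",onz(T,f([(142,487)]),0.072))
E
```

```text
foot [[0.4981, -0.0011, 0.001], [0.4258, -0.0445, 0.001]]
lip [[0.5347, -0.0572, 0.016], [0.4627, -0.0989, 0.016]]
head [[0.5508, -0.111, 0.185], [0.594, -0.1745, 0.185], [0.5502, -0.2046, 0.185], [0.5055, -0.1397, 0.185]]
[0.0768 0.0531 0.0787]
cap [[0.5484, -0.1571, 0.22]]
tray-x [[0.4237, 0.1047, 0.045], [0.361, 0.0673, 0.045]]
tray+x [[0.468, 0.0324, 0.028], [0.409, -0.0067, 0.028]]
0.07302442001364816 0.07079481256142832
side cap [[0.5502, -0.159, 0.22]]
side foot [[0.4912, -0.0046, 0.0], [0.4242, -0.0459, 0.0]]
side lip [[0.5231, -0.057, 0.016], [0.4679, -0.0992, 0.016]]
side head [[0.5932, -0.1769, 0.185], [0.5533, -0.1039, 0.185], [0.5082, -0.1342, 0.185], [0.546, -0.1937, 0.185]]
side tray -x bottom/ +x [[0.4214, 0.105, 0.0], [0.3553, 0.0509, 0.0], [0.4634, 0.0425, 0.0]]
side tray top [[0.4288, 0.1156, 0.045], [0.3631, 0.0702, 0.045]]
vial [[0.6363, -0.075, 0.079]]
pot [[0.5526, 0.0094, 0.059]]
petri/timer [[0.6553, -0.3006, 0.015], [0.3979, 0.1912, 0.015]]
beaker rim [[0.4159, 0.0437, 0.072]]
```

```bash
python3 - <<'E'
from h import *
import pickle
o,d=pickle.load(open("c0.pkl","rb"))
T=d["top"];S=d["side"]
f=lambda a:np.array(a)/5+[190,140]
g=lambda a:np.array(a)/3.5+[190,110]
def ang(P): v=P[1]-P[0]; return round(np.degrees(np.arctan2(v[1],v[0])),2),np.linalg.norm(v).round(4)
for z in (0.03,0.015): print("railL",z,ang(onz(T,f([(238,333),(465,188)]),z)))
print("railR",ang(onz(T,f([(320,472),(640,285)]),0.02)))
print("railL side",ang(onz(S,g([(248,442),(95,278)]),0.03)), ang(onz(S,g([(335,382),(218,245)]),0.03)))
print("head",ang(onz(T,f([(463,203),(598,117)]),0.185)),ang(onz(T,f([(528,303),(660,213)]),0.185)))
# cap height by triangulation
def tri(a,b):
    C1,d1=ray(T,[a]);C2,d2=ray(S,[b]);A=np.c_[d1[0],-d2[0]];s=np.linalg.lstsq(A,C2-C1,rcond=None)[0]
    p=C1+d1[0]*s[0];q=C2+d2[0]*s[1];return (p+q)/2,np.linalg.norm(p-q)
print("cap",tri(f((568,200)),g((164,57))))
print("headcorner",tri(f((600,116)),g((104,84))),tri(f((463,203)),g((158,150))))
# predicted dispenser
u=np.radians(-57.0);ux=np.array([np.cos(u),np.sin(u)]);uy=np.array([-ux[1],ux[0]])
cap=np.array([0.549,-0.158]);O=cap-0.045*ux;print("O",O,"foot",O-0.12*ux)
W=lambda x,y,z:[*(O+x*ux+y*uy),z]
P=[W(5,0,0)]
P=[W(a/1000,b/1000,c/1000) for a,b,c in [(5,30,185),(87,30,185),(87,-30,185),(5,-30,185),(-120,42,0),(-120,-42,0),(-48,42,16),(-48,-42,16),(-58,42,16),(45,0,220)]]
print((5*(proj(T,P)-[190,140])).round(0).tolist()); print((3.5*(proj(S,P)-[190,110])).round(0).tolist())
E
```

```text
railL 0.03 (np.float64(-55.69), np.float64(0.1447))
railL 0.015 (np.float64(-55.69), np.float64(0.1464))
railR (np.float64(-58.25), np.float64(0.2001))
railL side (np.float64(-54.6), np.float64(0.1947)) (np.float64(-59.85), np.float64(0.1634))
head (np.float64(-55.79), np.float64(0.0768)) (np.float64(-54.29), np.float64(0.0763))
cap (array([ 0.54909169, -0.15692191,  0.22206937]), np.float64(0.0019852487823613383))
headcorner (array([ 0.59360627, -0.17523598,  0.18638124]), np.float64(0.0012252334135158843)) (array([ 0.55270299, -0.11147491,  0.17864271]), np.float64(0.0018977653062012597))
O [ 0.52449124 -0.12025982] foot [ 0.45913456 -0.01961936]
[[457.0, 200.0], [603.0, 111.0], [670.0, 218.0], [524.0, 307.0], [230.0, 349.0], [310.0, 480.0], [343.0, 277.0], [424.0, 409.0], [327.0, 287.0], [570.0, 199.0]]
[[160.0, 146.0], [98.0, 84.0], [171.0, 57.0], [235.0, 116.0], [244.0, 455.0], [341.0, 406.0], [188.0, 375.0], [284.0, 329.0], [196.0, 384.0], [166.0, 59.0]]
```

Emit:
{"api": "move_arm", "payload": {"motion": [[40,[0,0,-0.5],0],[40,[0,0,-0.8],-1],[40,[0,0,-1.0],-2],[40,[0,0,-1.2],-3],[40,[0,0,-1.2],-4],[40,[0,0,-1.2],-5],[40,[0,0,-1.2],-6],[40,[0,0,-1.2],-7],[40,[0,0,-1.2],-8],[40,[0,0,-1.2],-9]]}}

```text
clock: 1.15
eef_pos: [0.189, -0.4626, 0.2532]
tool_rot: [0.785, 0.619, 0.0, -0.0]
ft_force: [-0.1, -0.1, 0.1]
grip_width: 0.0398
```

Emit:
{"api": "move_arm", "payload": {"motion": [[40,[0.7,0.05,0],-0.5],[40,[1.5,0.1,0],-1.2],[40,[2.3,0.15,0],-2],[40,[3.1,0.2,0],-2.8],[40,[3.9,0.25,0],-3.6],[40,[4.7,0.3,0],-4.4],[40,[5.5,0.34,0],-5.2],[40,[6.3,0.39,0],-6],[40,[7.1,0.44,0],-6.8],[40,[7.7,0.47,0],-7.75]]}}

```text
clock: 2.15
eef_pos: [0.3036, -0.0926, 0.2536]
tool_rot: [0.477, 0.879, 0.0, 0.0]
ft_force: [0.4, -0.3, -0.0]
grip_width: 0.0399
```

```bash
cat >> h.py <<'E'
def goto(tgt,heading):
    o=get_obs(); q=o["tool_rot"]; from scipy.spatial.transform import Rotation as Ro
    R=Ro.from_quat(q).as_matrix(); h=np.degrees(np.arctan2(R[1,0],R[0,0]))
    print("t",o["clock"],"pos",np.round(o["eef_pos"],4),"head",h.round(2),"tz",R[:,2].round(3),"q",np.round(o["joint_pos"],2),"F",np.round(o["ft_force"],2))
    print("units",np.round(R.T@(np.array(tgt)-o["eef_pos"])/0.05,3),"roll",round(-(((heading-h)+180)%360-180)/6,3))
O=np.array([0.5255,-0.121]);ux=np.array([np.cos(np.radians(-57)),np.sin(np.radians(-57))]);uy=np.array([-ux[1],ux[0]])
W=lambda x,y,z:np.array([*(O+x*ux+y*uy),z])
E
python3 -c "
from h import *
goto(W(-.29,0,.13),123)"
```

```text
t 2.15 pos [ 0.3036 -0.0926  0.2536] head 123.01 tz [ 0.  0. -1.] q [-0.3  -0.15 -0.25  1.47  0.    0.7 ] F [ 0.44 -0.3  -0.05]
units [2.905 3.412 2.473] roll 0.001
```

Emit:
{"api": "move_arm", "payload": {"motion": [[40,[0.4,0.5,0],0],[40,[0.9,1.1,0],0],[40,[1.4,1.7,0],0],[40,[1.9,2.3,0],0],[40,[2.4,2.9,0],0],[40,[2.8,3.3,0.3],0],[40,[2.9,3.41,1.0],0],[40,[2.9,3.41,1.7],0],[40,[2.9,3.41,2.3],0],[40,[2.9,3.41,2.5],0]]}}

```text
clock: 3.15
eef_pos: [0.3659, 0.1189, 0.1256]
tool_rot: [0.479, 0.878, -0.002, -0.002]
ft_force: [-0.2, 0.6, 0.1]
grip_width: 0.0398
```

```bash
python3 -c "
from h import *
goto(W(-.29,0,.032),123)
c=camera('side');crop(c,190,110,140,170,3.5,'pics/s1.png')
c=camera('wrist');cv2.imwrite('pics/w1.png',c['color'][:,:,::-1])
"
```

```text
t 3.15 pos [0.3659 0.1189 0.1256] head 122.75 tz [-0.006 -0.002 -1.   ] q [ 0.31  0.07 -0.39  1.12  0.    1.31] F [-0.16  0.55  0.14]
units [0.034 0.075 1.872] roll -0.041
```

View pics/s1.png

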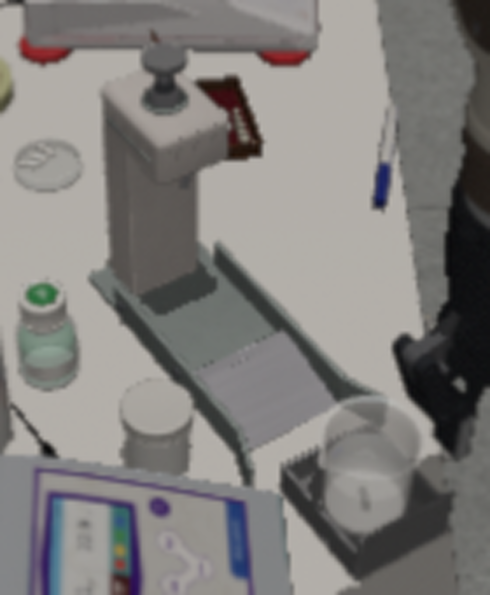

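View pics/w1.png

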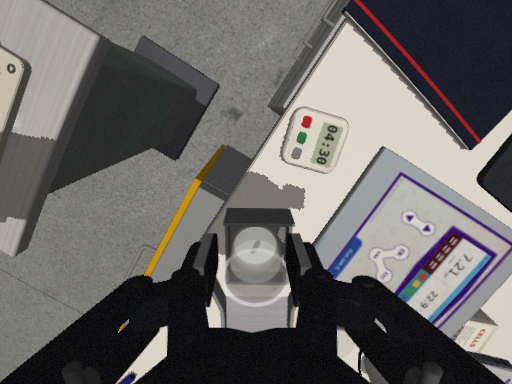

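Emit:
{"api": "move_arm", "payload": {"motion": [[40,[0,0,0.4],0],[40,[0,0,0.8],0],[40,[0,0,1.2],0],[40,[0,0,1.6],0],[40,[0,0,1.93],0],[40,[0,0,1.93],0],[40,[-0.2,0,1.93],0],[40,[-0.4,0,1.93],0],[40,[-0.5,0,1.93],0],[40,[-0.5,0,1.93],0]]}}

```text
clock: 4.25
eef_pos: [0.3836, 0.098, 0.0329]
tool_rot: [0.48, 0.877, 0.001, 0.001]
ft_force: [-0.5, -0.2, -1.2]
grip_width: 0.0399
```

```bash
python3 -c "
from h import *
goto(W(-.059,0,.032),123)
c=camera('top');crop(c,190,140,140,120,5,'pics/t2.png')
c=camera('wrist');cv2.imwrite('pics/w2.png',c['color'][:,:,::-1])
"
```

```text
t 4.25 pos [0.3836 0.098  0.0329] head 122.61 tz [ 0.002  0.    -1.   ] q [ 0.25  0.19 -0.52  0.86 -0.    1.25] F [-0.52 -0.21 -1.16]
units [-4.038  0.023  0.022] roll -0.065
```

View pics/t2.png

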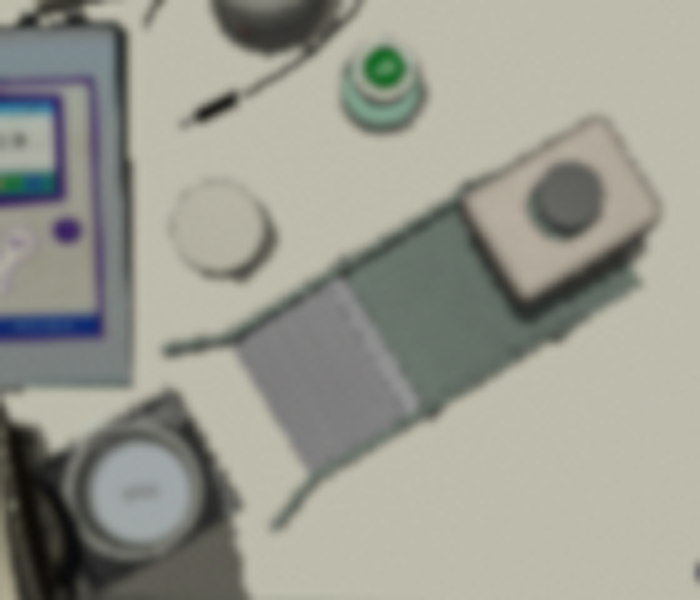

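View pics/w2.png

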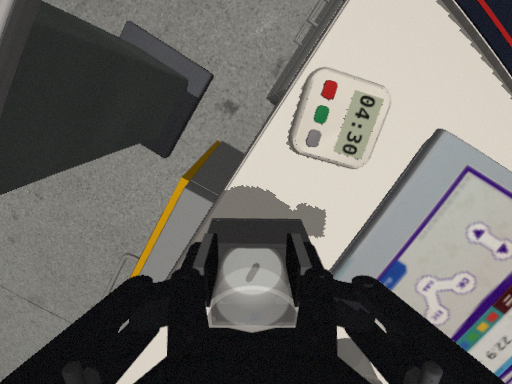

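Emit:
{"api": "move_arm", "payload": {"motion": [[40,[-0.1,0,0],0],[40,[-0.2,0,0],0],[40,[-0.3,0,0],0],[40,[-0.42,0.01,0],0],[40,[-0.54,0.01,0],0],[40,[-0.66,0.02,0],0],[40,[-0.78,0.02,0],0],[40,[-0.9,0.02,0],0],[40,[-1.0,0.02,0],0],[40,[-1.0,0.02,0],0]]}}

```text
clock: 5.35
eef_pos: [0.4106, 0.0564, 0.0321]
tool_rot: [0.48, 0.877, -0.0, 0.0]
ft_force: [0.6, -0.5, -0.3]
grip_width: 0.0402
```

```bash
python3 -c "
from h import *
goto(W(-.059,0,.032),123)
c=camera('top');crop(c,190,140,140,120,5,'pics/t3.png')
c=camera('side');crop(c,190,110,140,170,3.5,'pics/s3.png')
"
```

```text
t 5.35 pos [0.4106 0.0564 0.0321] head 122.66 tz [ 0.    -0.001 -1.   ] q [ 0.14  0.23 -0.48  0.87 -0.    1.14] F [ 0.6  -0.49 -0.33]
units [-3.047  0.014  0.004] roll -0.056
```

View pics/t3.png

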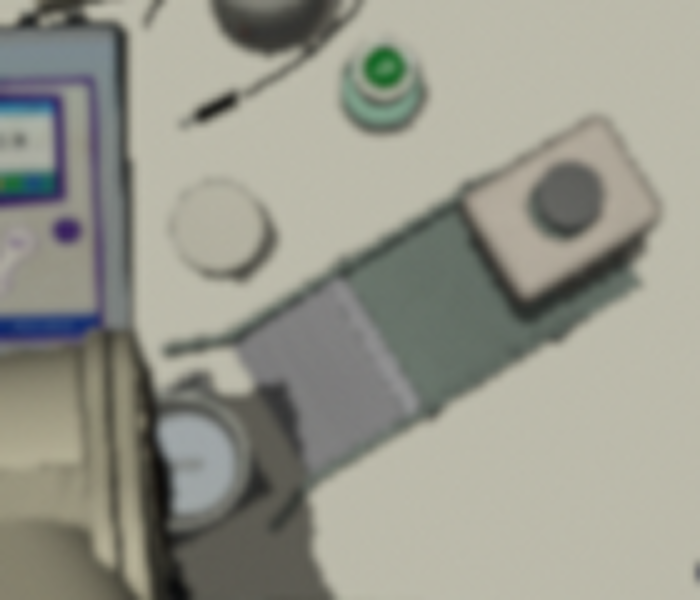

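View pics/s3.png

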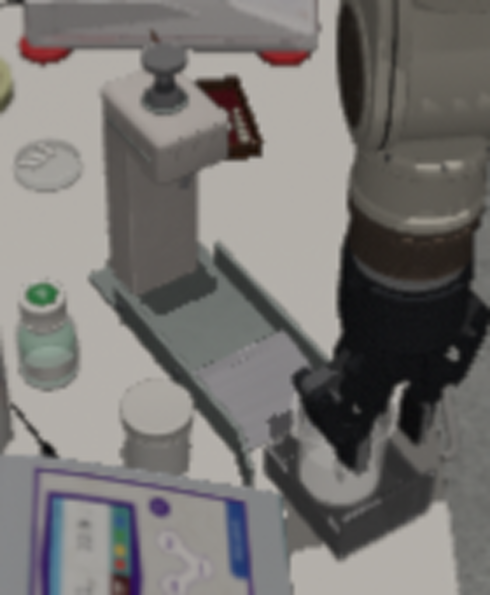

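```bash
python3 -c "
from h import *
import pickle
o,d=pickle.load(open('c0.pkl','rb'));S=d['side'];T=d['top']
p=get_obs()['eef_pos'];print(p,(p[:2]-O)@ux)
P=[p,p+[*(uy*.02),0],p-[*(uy*.02),0],p+[*(uy*.034),0],p+[*(uy*.034+ux*.011),0.005]]
print((3.5*(proj(S,P)-[190,110])).round(0).tolist())
f=lambda a:np.array(a)/5+[190,140]
g=lambda a:np.array(a)/3.5+[190,110]
for n,c,uv,z in [('tray front left top (t)',T,f([(205,380)]),.028),('front right bottom',T,f([(285,385),(303,455)]),.028),('side FL top',S,g([(268,455)]),.028),('side rear L top',S,g([(338,530),(435,468)]),.045),('side rear bottom',S,g([(340,555),(435,490)]),.0),('tray start rear',S,g([(358,577),(450,510)]),0),('beaker',T,f([(188,462)]),.076),('beaker0',T,f([(142,487)]),.076)]:
    for q in onz(c,uv,z): print(n,q.round(4),'disp',((q[:2]-O)@ux).round(4),((q[:2]-O)@uy).round(4))
"
```

```text
[0.41017098 0.05662748 0.03202735] -0.21178362864728356
[[374.0, 488.0], [350.0, 501.0], [398.0, 475.0], [332.0, 510.0], [323.0, 494.0]]
tray front left top (t) [0.4749 0.015  0.028 ] disp -0.1416 0.0317
front right bottom [ 0.4734 -0.0277  0.028 ] disp -0.1066 0.0071
front right bottom [ 0.4364 -0.0383  0.028 ] disp -0.1179 -0.0297
side FL top [0.4789 0.0261 0.028 ] disp -0.1487 0.041
side rear L top [0.4372 0.1003 0.045 ] disp -0.2337 0.0465
side rear L top [0.3707 0.0505 0.045 ] disp -0.2281 -0.0364
side rear bottom [0.4321 0.0877 0.    ] disp -0.2259 0.0353
side rear bottom [0.3637 0.0338 0.    ] disp -0.2179 -0.0513
tray start rear [0.4214 0.105  0.    ] disp -0.2463 0.0358
tray start rear [0.3553 0.0509 0.    ] disp -0.2368 -0.0491
beaker [0.4292 0.0203 0.076 ] disp -0.1709 -0.0038
beaker0 [0.4158 0.0434 0.076 ] disp -0.1976 -0.0025
```

Emit:
{"api": "move_arm", "payload": {"motion": [[40,[0.1,0,-0.2],0],[40,[0.1,0,-0.6],0],[40,[0.2,0,-1.0],0],[40,[0.4,0,-1.0],0],[20,[0.6,0,-1.0],0],[0,[0.8,0,-1.0],0],[0,[1.0,0,-1.0],0],[0,[1.2,0,-1.0],0],[0,[1.3,0,-1.0],0],[0,[1.3,0,-1.0],0]]}}

```text
clock: 6.45
eef_pos: [0.3743, 0.1123, 0.0819]
tool_rot: [0.479, 0.878, -0.0, -0.0]
ft_force: [-0.0, -0.3, 1.2]
grip_width: -0.0
```

```bash
python3 -c "
from h import *
goto(W(-.26,0,.03),123)
c=camera('wrist');cv2.imwrite('pics/w4.png',c['color'][:,:,::-1])
c=camera('side');crop(c,190,110,140,170,3.5,'pics/s4.png')
"
```

```text
t 6.45 pos [0.3743 0.1123 0.0819] head 122.8 tz [-0.001 -0.    -1.   ] q [ 0.29  0.12 -0.46  1.   -0.    1.29] F [-0.04 -0.33  1.21]
units [-0.36  -0.003  1.037] roll -0.033
```

View pics/w4.png

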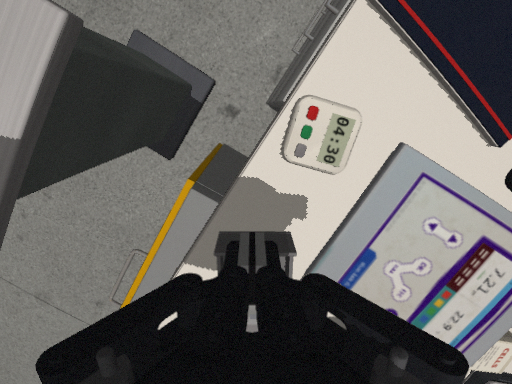

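View pics/s4.png

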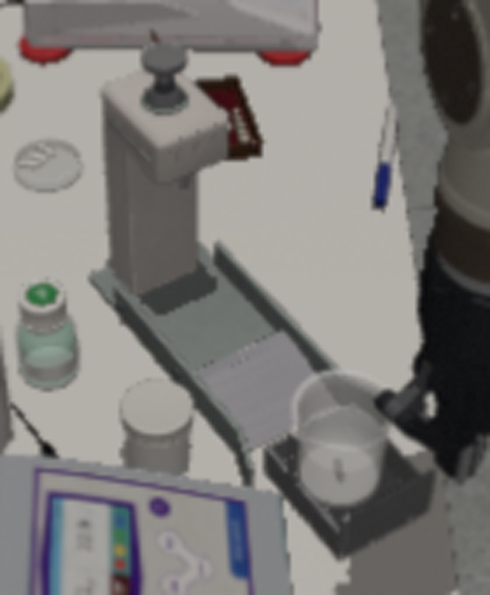

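```bash
python3 -c "
from h import *
import pickle
o,d=pickle.load(open('c0.pkl','rb'));S=d['side'];T=d['top']
p=get_obs()['eef_pos']
for z in(0,.02,.04,.06): print(z,(3.5*(proj(S,[p+[0,0,z]])-[190,110])).round(0).tolist())
c=camera('side');crop(c,270,190,130,110,6,'pics/s5.png')
print((6*(proj(S,[p])-[270,190])).round(0).tolist())
# wrist projection of TCP
w=d['wrist'];M=np.linalg.inv(np.array(w['mount']))
for t in ([0,0,0],[0.011,0,0],[0,0.02,-.02]):
  q=M@[*t,1];print(t,w['fx']*q[0]/q[2]+w['cx'],w['fy']*q[1]/q[2]+w['cy'])
"
```

```text
0 [[446.0, 509.0]]
0.02 [[450.0, 489.0]]
0.04 [[454.0, 468.0]]
0.06 [[458.0, 446.0]]
[[284.0, 393.0]]
[0, 0, 0] 251.611229978908 219.8189855360031
[0.011, 0, 0] 251.6169927846632 205.48192170103982
[0, 0.02, -0.02] 282.4558478781061 232.34459649451978
```

View pics/s5.png

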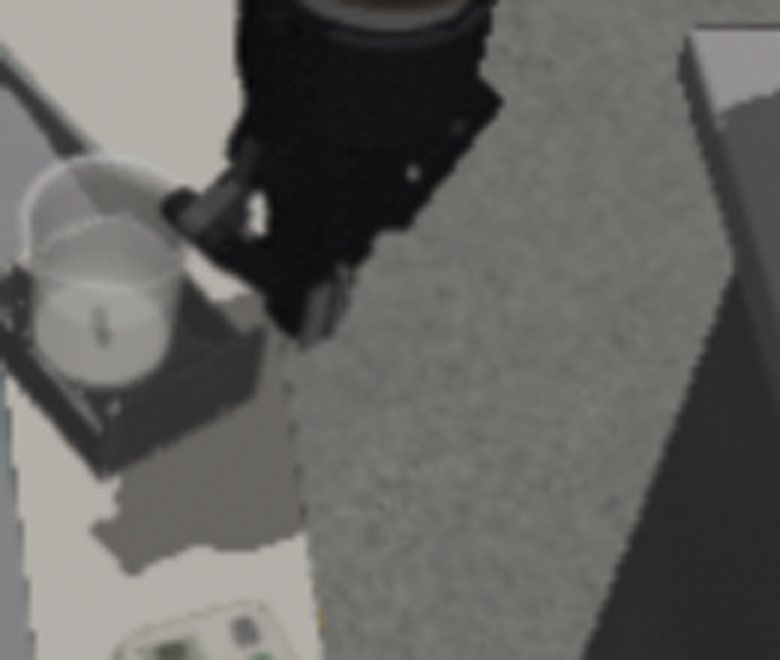

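Emit:
{"api": "move_arm", "payload": {"motion": [[0,[0,0,0.2],0],[0,[0,0,0.4],0],[0,[0,0,0.6],0],[0,[0,0,0.8],0],[0,[0,0,1.0],0],[0,[0,0,1.2],0],[0,[0,0,1.24],0],[0,[0,0,1.24],0],[0,[0,0,1.24],0],[0,[0,0,1.24],0]]}}

```text
clock: 7.6
eef_pos: [0.3755, 0.1119, 0.0205]
tool_rot: [0.479, 0.878, 0.0, 0.0]
ft_force: [0.4, 0.3, -0.1]
grip_width: -0.0002
```

```bash
python3 -c "
from h import *
goto(W(-.26,0,.03),123)
p=get_obs()['eef_pos']
c=camera('side');crop(c,270,190,130,110,6,'pics/s6.png')
print((6*(proj(c,[p,p+[0,0,.02]])-[270,190])).round(0).tolist())
w=camera('wrist');cv2.imwrite('pics/w6.png',cv2.resize(w['color'][150:384,130:380,::-1],None,fx=2.5,fy=2.5))
"
```

```text
t 7.6 pos [0.3755 0.1119 0.0205] head 122.72 tz [ 0.001  0.    -1.   ] q [ 0.29  0.2  -0.55  0.82 -0.    1.29] F [ 0.41  0.29 -0.1 ]
units [-0.341 -0.018 -0.189] roll -0.046
[[262.0, 493.0], [269.0, 461.0]]
```

View pics/s6.png

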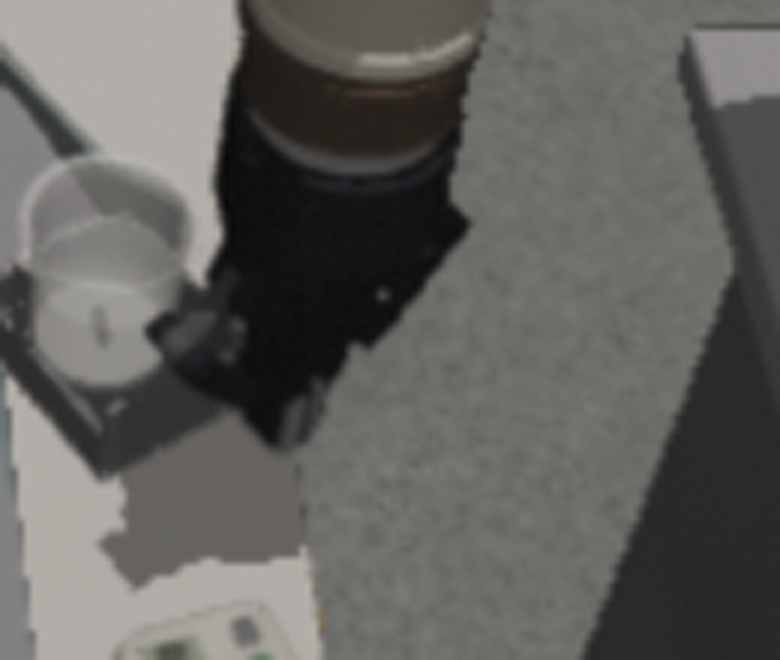

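View pics/w6.png

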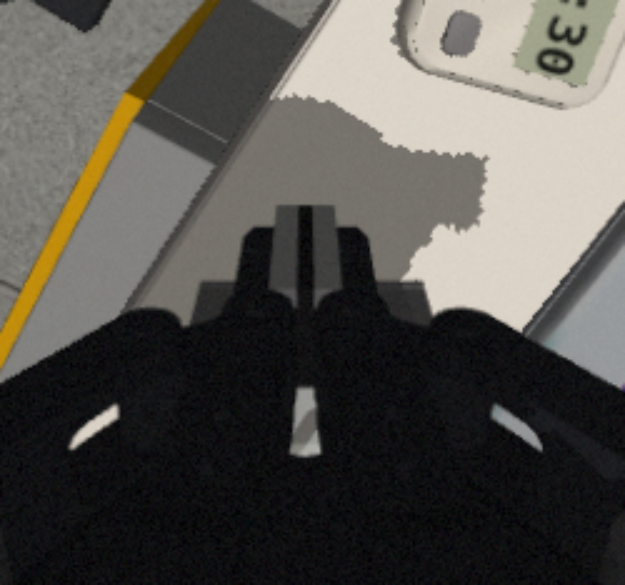

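Emit:
{"api": "move_arm", "payload": {"motion": [[0,[0,0,0.05],0],[0,[0,0,0.1],0],[0,[0,0,0.15],0],[0,[0,0,0.2],0],[0,[0,0,0.25],0],[0,[0,0,0.3],0],[0,[0,0,0.3],0],[0,[0,0,0.3],0],[0,[0,0,0.3],0],[0,[0,0,0.3],0]]}}

```text
clock: 8.7
eef_pos: [0.3751, 0.1118, 0.0052]
tool_rot: [0.479, 0.878, 0.0, 0.0]
ft_force: [0.7, 0.1, 0.2]
grip_width: -0.0001
```

```bash
python3 -c "
from h import *
goto(W(-.26,0,.03),123)
p=get_obs()['eef_pos']
c=camera('side');crop(c,270,190,130,110,6,'pics/s7.png')
print((6*(proj(c,[p,p+[0,0,.02]])-[270,190])).round(0).tolist())
w=camera('wrist');cv2.imwrite('pics/w7.png',cv2.resize(w['color'][150:384,130:380,::-1],None,fx=2.5,fy=2.5))
"
```

```text
t 8.7 pos [0.3751 0.1118 0.0052] head 122.72 tz [ 0.  0. -1.] q [ 0.29  0.23 -0.57  0.78  0.    1.29] F [0.67 0.11 0.21]
units [-0.343 -0.01  -0.496] roll -0.047
[[259.0, 516.0], [265.0, 485.0]]
```

View pics/s7.png

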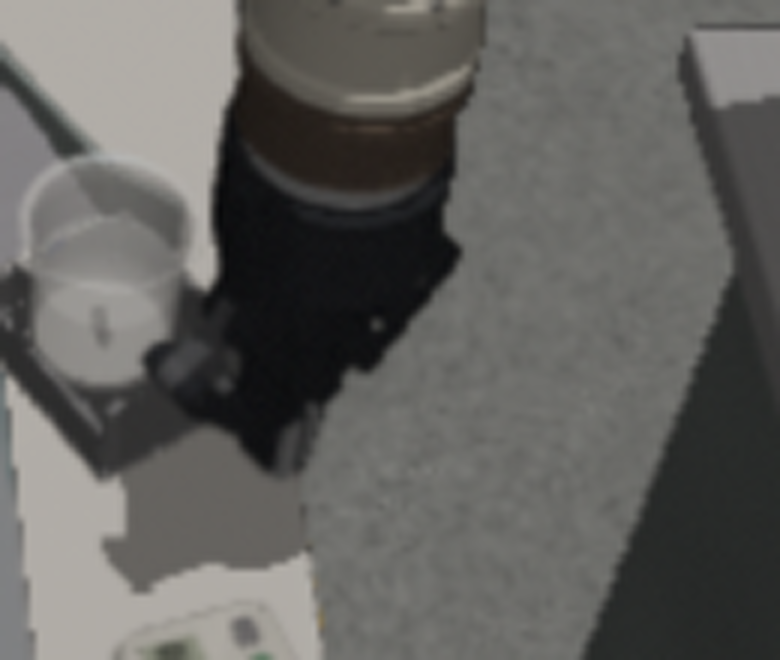

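View pics/w7.png

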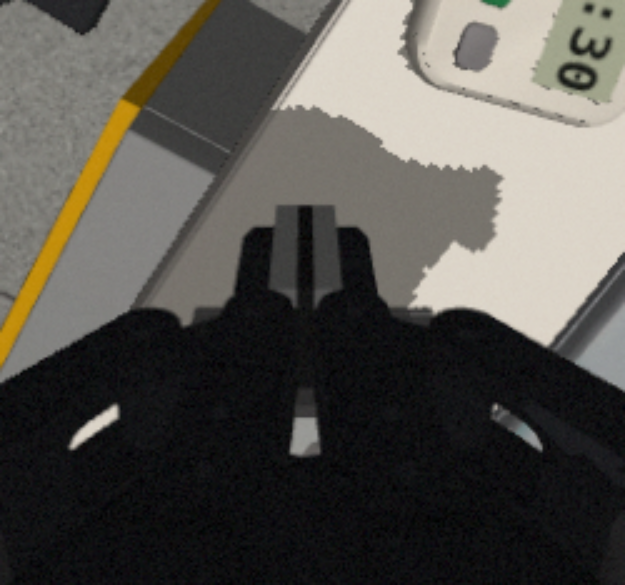

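Emit:
{"api": "move_arm", "payload": {"motion": [[0,[-0.1,0,0],0],[0,[-0.2,0,0],0],[0,[-0.3,0,0],0],[0,[-0.4,0,0],0],[0,[-0.5,0,0],0],[0,[-0.6,0,0],0],[0,[-0.7,0,0],0],[0,[-0.8,0,0],0],[0,[-0.9,0,0],0],[0,[-1.0,0,0],0]]}}

```text
clock: 9.8
eef_pos: [0.4019, 0.0695, 0.0051]
tool_rot: [0.479, 0.878, 0.0, -0.0]
ft_force: [-0.1, 1.4, 0.7]
grip_width: -0.0001
```

```bash
python3 -c "
from h import *
goto(W(-.059,0,.03),123)
p=get_obs()['eef_pos'];print((p[:2]-O)@ux,(p[:2]-O)@uy)
c=camera('side');crop(c,220,170,130,110,6,'pics/s8.png')
print((6*(proj(c,[p,p+[0,0,.02]])-[220,170])).round(0).tolist())
c=camera('top');crop(c,190,140,140,120,5,'pics/t8.png')
"
```

```text
t 9.8 pos [0.4019 0.0695 0.0051] head 122.73 tz [-0.  0. -1.] q [ 0.17  0.26 -0.53  0.79  0.    1.17] F [-0.1   1.44  0.75]
units [-3.361  0.013 -0.5  ] roll -0.045
-0.22709060264938216 0.00015763907944329046
[[479.0, 545.0], [483.0, 514.0]]
```

View pics/s8.png

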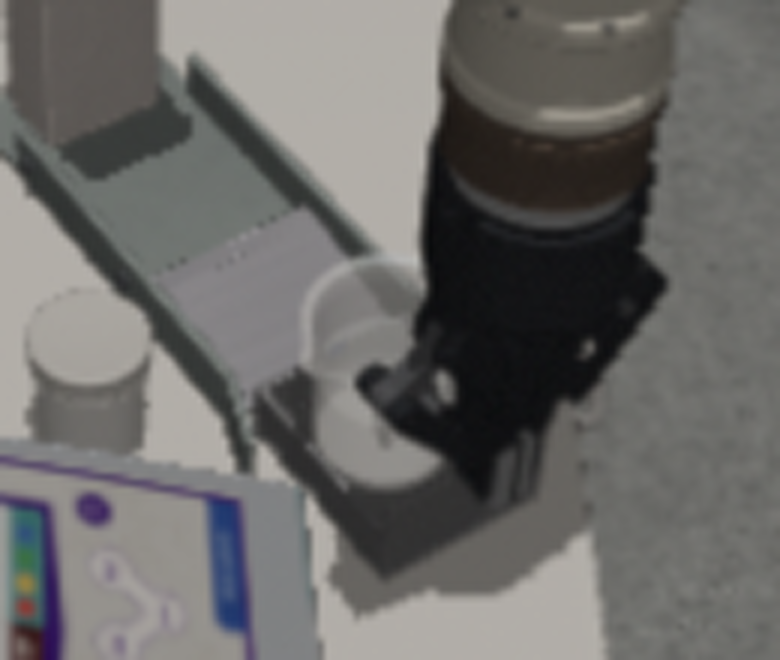

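View pics/t8.png

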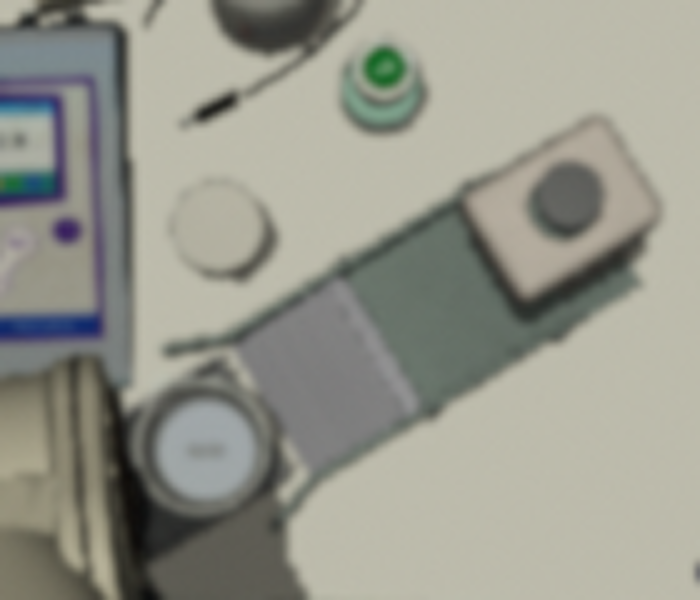

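Emit:
{"api": "move_arm", "payload": {"motion": [[0,[-0.08,0,0],0],[0,[-0.18,0,0],0],[0,[-0.28,0,0],0],[0,[-0.38,0,-0.02],0],[0,[-0.5,0.01,-0.04],0],[0,[-0.62,0.01,-0.06],0],[0,[-0.74,0.01,-0.08],0],[0,[-0.86,0.01,-0.1],0],[0,[-0.98,0.01,-0.1],0],[0,[-1.1,0.01,-0.1],0]]}}

```text
clock: 10.9
eef_pos: [0.4321, 0.0235, 0.0102]
tool_rot: [0.479, 0.878, 0.0, -0.0]
ft_force: [-1.6, 2.3, 1.5]
grip_width: 0.0004
```

```bash
python3 -c "
from h import *
goto(W(-.057,0,.018),123)
p=get_obs()['eef_pos'];print((p[:2]-O)@ux,(p[:2]-O)@uy)
c=camera('side');crop(c,220,170,130,110,6,'pics/s9.png')
c=camera('top');crop(c,190,140,140,120,5,'pics/t9.png')
"
```

```text
t 10.9 pos [0.4321 0.0235 0.0102] head 122.73 tz [-0.     0.001 -1.   ] q [ 0.05  0.29 -0.46  0.82  0.    1.05] F [-1.56  2.33  1.49]
units [-2.301  0.003 -0.159] roll -0.045
-0.1720398798945474 0.0004012565925519949
```

View pics/s9.png

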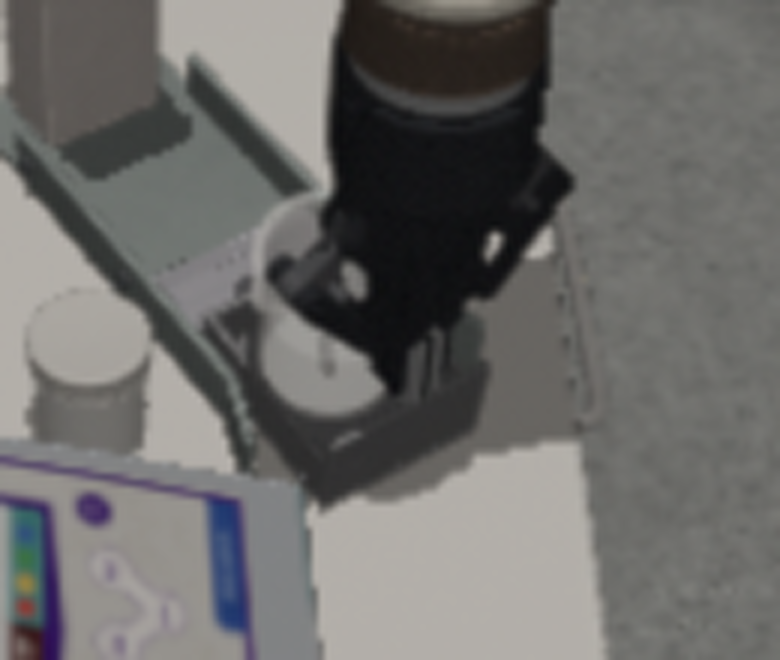

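View pics/t9.png

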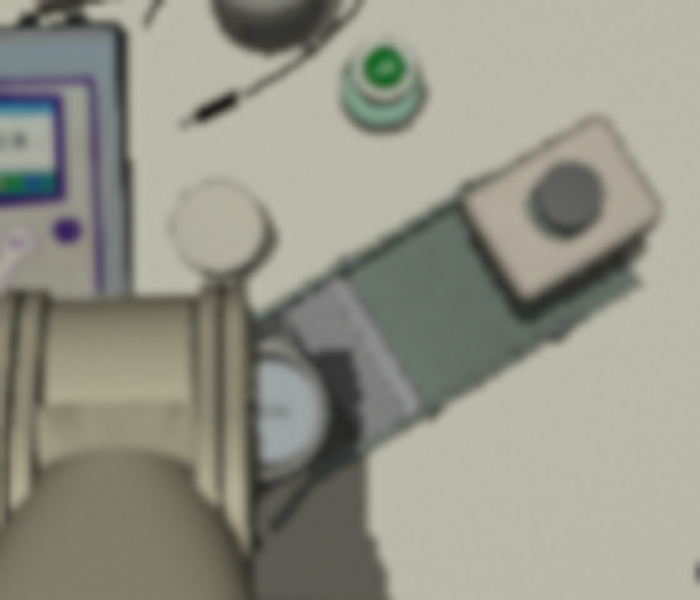

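```bash
python3 -c "
from h import *
import pickle
o,d=pickle.load(open('c0.pkl','rb'));S=d['side'];T=d['top']
g=lambda a:np.array(a)/6+[220,170]
f=lambda a:np.array(a)/5+[190,140]
for n,c,uv,z in [('rear bottom s9',S,g([(325,505),(483,418)]),0),('rear top',S,g([(318,460),(490,362)]),.045),('s8 bottom',S,g([(385,577),(545,497)]),0),('beaker9',T,f([(275,408)]),.072),('beaker8',T,f([(205,450)]),.076),('beaker4',T,f([(188,462)]),.076)]:
    for q in onz(c,uv,z): print(n,q.round(4),'disp',((q[:2]-O)@ux).round(4),((q[:2]-O)@uy).round(4))
# project hypothetical tray rear wall and TCP for rear x
for xr in (-.16,-.18,-.19):
  P=[W(xr,.038,0),W(xr,-.038,0),W(xr,.038,.045),W(xr,-.038,.045)]
  print(xr,(6*(proj(S,P)-[220,170])).round(0).tolist())
p=get_obs()['eef_pos']
print((6*(proj(S,[p+[0,0,z] for z in (0,.02,.03,.04)])-[220,170])).round(0).tolist())
w=camera('wrist');cv2.imwrite('pics/w9.png',cv2.resize(w['color'][150:384,100:410,::-1],None,fx=2.4,fy=2.4))
"
```

```text
rear bottom s9 [0.4605 0.0464 0.    ] disp -0.1758 0.0366
rear bottom s9 [0.3943 0.002  0.    ] disp -0.1746 -0.043
rear top [0.4657 0.0592 0.045 ] disp -0.1837 0.048
rear top [0.3964 0.0104 0.045 ] disp -0.1805 -0.0367
s8 bottom [0.4386 0.0809 0.    ] disp -0.2167 0.0371
s8 bottom [0.3729 0.0423 0.    ] disp -0.2201 -0.039
beaker9 [ 0.4584 -0.0234  0.072 ] disp -0.1184 -0.0031
beaker8 [0.4356 0.0118 0.076 ] disp -0.1603 -0.0031
beaker4 [0.4292 0.0203 0.076 ] disp -0.1709 -0.0038
-0.16 [[299.0, 480.0], [452.0, 400.0], [304.0, 408.0], [461.0, 328.0]]
-0.18 [[328.0, 514.0], [481.0, 432.0], [334.0, 442.0], [492.0, 360.0]]
-0.19 [[343.0, 531.0], [496.0, 448.0], [349.0, 460.0], [507.0, 376.0]]
[[393.0, 442.0], [397.0, 410.0], [398.0, 394.0], [400.0, 378.0]]
```

View pics/w9.png

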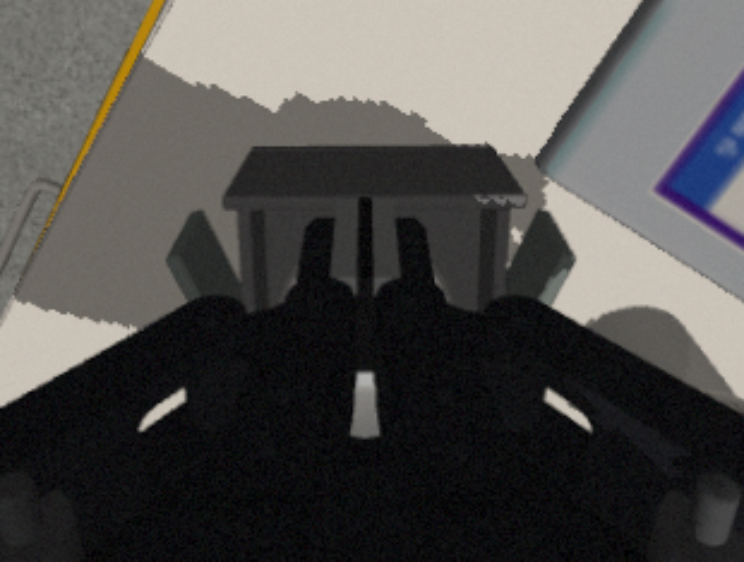

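```bash
python3 -c "
import workcell
print([ (k,getattr(workcell,k)) for k in dir(workcell) if not k.startswith('_')])
"
```

```text
[('Unreachable', <class 'workcell.Unreachable'>), ('camera', <function make.<locals>.drawn_camera at 0x7f6bd49f0180>), ('get_obs', <function make.<locals>.<lambda> at 0x7f6bd49f0680>), ('job_done', <function connect.<locals>.done at 0x7f6bd49637e0>), ('pinch_z', 0.0187)]
```

Emit:
{"api": "move_arm", "payload": {"motion": [[0,[0,0,-0.2],0],[0,[0,0,-0.5],0],[0,[0,0,-0.8],0],[0,[0.3,0,-0.8],0],[0,[0.6,0,-0.8],0],[0,[0.9,0,-0.8],0],[0,[1.0,0,-0.5],0],[0,[1.0,0,-0.2],0],[0,[1.0,0,0.1],0],[0,[1.0,0,0.1],0]]}}

```text
clock: 12.05
eef_pos: [0.4035, 0.0656, 0.0042]
tool_rot: [0.479, 0.878, -0.001, -0.001]
ft_force: [-1.1, 0.2, 0.7]
grip_width: 0.0001
```

```bash
python3 -c "
from h import *
goto(W(-.057,0,.018),123)
p=get_obs()['eef_pos'];print((p[:2]-O)@ux,(p[:2]-O)@uy)
c=camera('side');crop(c,220,170,130,110,6,'pics/s10.png')
w=camera('wrist');cv2.imwrite('pics/w10.png',cv2.resize(w['color'][150:384,100:410,::-1],None,fx=2.4,fy=2.4))
"
```

```text
t 12.05 pos [0.4035 0.0656 0.0042] head 122.75 tz [-0.003 -0.001 -1.   ] q [ 0.16  0.26 -0.52  0.79 -0.    1.16] F [-1.07  0.22  0.71]
units [-3.319  0.028 -0.279] roll -0.042
-0.22294978289559267 -0.0007362284084366061
```

View pics/s10.png

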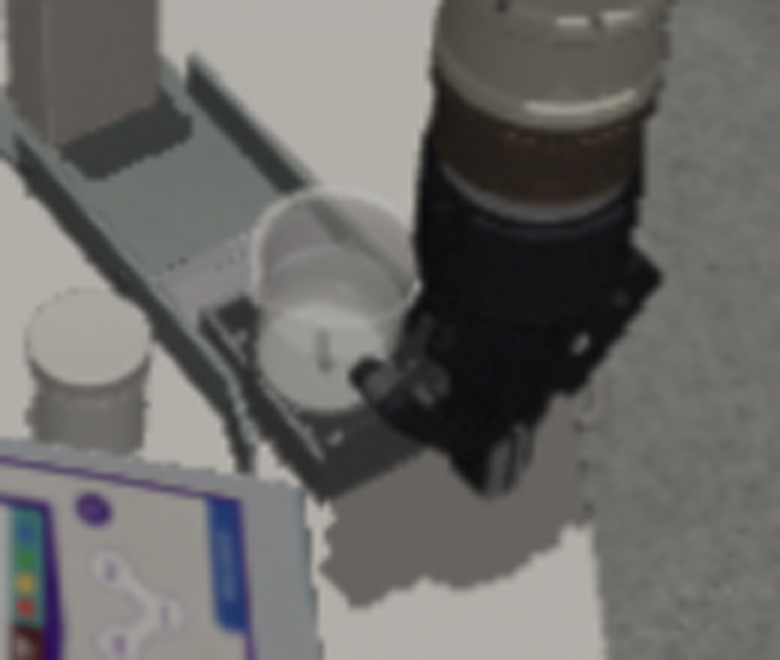

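View pics/w10.png

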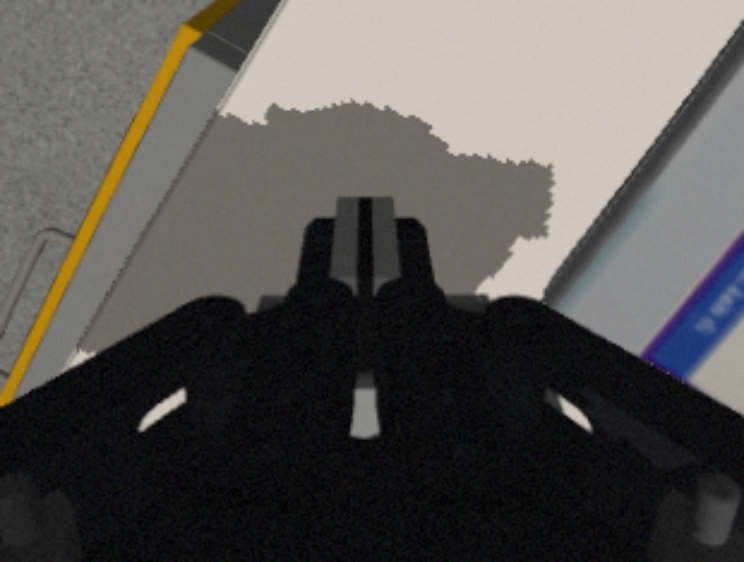

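Emit:
{"api": "move_arm", "payload": {"motion": [[0,[0,0,0.03],0],[0,[0,0,0.06],0],[0,[0,0,0.09],0],[0,[0,0,0.12],0],[0,[0,0,0.16],0],[0,[0,0,0.2],0],[0,[0,0,0.24],0],[0,[0,0,0.28],0],[0,[0,0,0.28],0],[0,[0,0,0.28],0]]}}

```text
clock: 13.15
eef_pos: [0.405, 0.0657, -0.009]
tool_rot: [0.479, 0.878, -0.0, -0.0]
ft_force: [0.1, 1.2, -0.1]
grip_width: -0.0002
```

```bash
python3 -c "
from h import *
goto(W(-.057,0,.018),123)
c=camera('side');crop(c,220,170,130,110,6,'pics/s11.png')
"
```

```text
t 13.15 pos [ 0.405   0.0657 -0.009 ] head 122.72 tz [-0. -0. -1.] q [ 0.16  0.28 -0.54  0.75  0.    1.16] F [ 0.06  1.18 -0.15]
units [-3.304  0.004 -0.54 ] roll -0.047
```

View pics/s11.png

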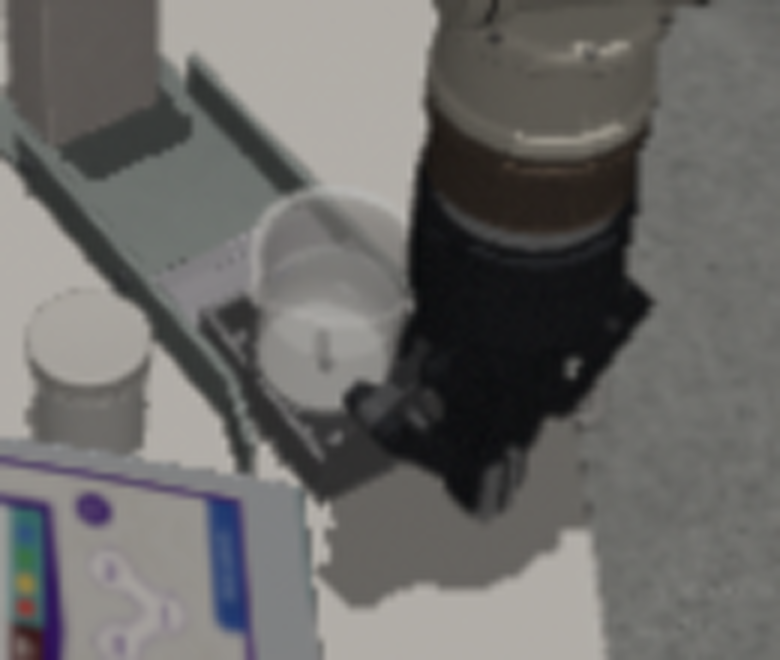

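Emit:
{"api": "move_arm", "payload": {"motion": [[0,[-0.2,0,0],0],[0,[-0.4,0,0],0],[0,[-0.55,0,0],0],[0,[-0.65,0,0],0],[0,[-0.75,0,0],0],[0,[-0.85,0,0],0],[0,[-0.95,0,0],0],[0,[-1.05,0,0],0],[0,[-1.15,0,0],0],[0,[-1.25,0,0],0]]}}

```text
clock: 14.2
eef_pos: [0.4389, 0.0128, -0.009]
tool_rot: [0.479, 0.878, -0.0, -0.0]
ft_force: [-0.5, 0.4, -0.4]
grip_width: -0.0001
```

```bash
python3 -c "
from h import *
goto(W(-.057,0,-.006),123)
c=camera('side');crop(c,220,150,130,110,6,'pics/s12.png')
w=camera('wrist');cv2.imwrite('pics/w12.png',cv2.resize(w['color'][150:384,100:410,::-1],None,fx=2.4,fy=2.4))
"
```

```text
t 14.2 pos [ 0.4389  0.0128 -0.009 ] head 122.73 tz [-0. -0. -1.] q [ 0.03  0.33 -0.47  0.78 -0.    1.03] F [-0.48  0.37 -0.41]
units [-2.047  0.005 -0.06 ] roll -0.046
```

View pics/s12.png

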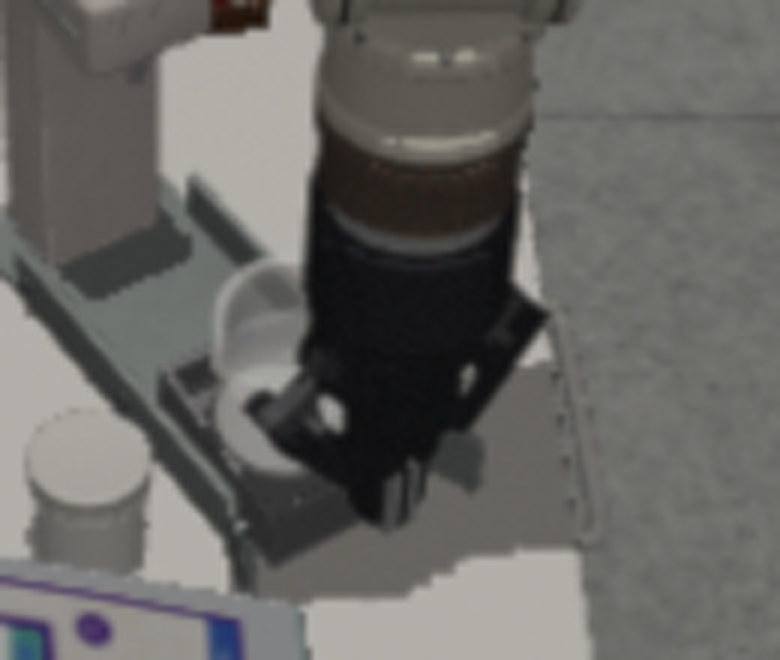

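View pics/w12.png

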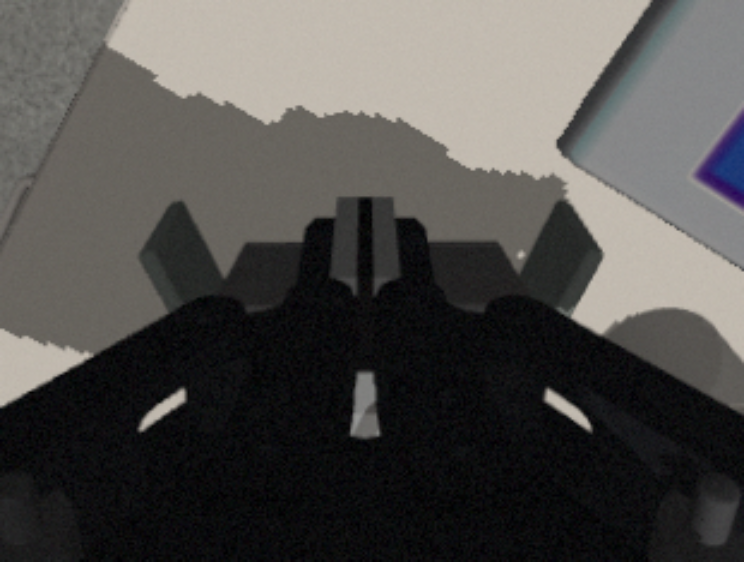

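Emit:
{"api": "move_arm", "payload": {"motion": [[0,[-0.1,0,0],0],[0,[-0.2,0,0],0],[0,[-0.3,0,0],0],[0,[-0.4,0,-0.02],0],[0,[-0.5,0,-0.04],0],[0,[-0.6,0,-0.06],0],[0,[-0.7,0,-0.06],0],[0,[-0.8,0,-0.06],0],[0,[-0.9,0,-0.06],0],[0,[-1.0,0,-0.06],0]]}}

```text
clock: 15.3
eef_pos: [0.4664, -0.0295, -0.0058]
tool_rot: [0.479, 0.878, -0.0, 0.0]
ft_force: [-0.5, 0.7, -0.7]
grip_width: 0.0
```

```bash
python3 -c "
from h import *
goto(W(-.057,0,-.006),123)
c=camera('side');crop(c,200,130,130,110,6,'pics/s13.png')
w=camera('wrist');cv2.imwrite('pics/w13.png',cv2.resize(w['color'][150:384,100:410,::-1],None,fx=2.4,fy=2.4))
"
```

```text
t 15.3 pos [ 0.4664 -0.0295 -0.0058] head 122.71 tz [ 0. -0. -1.] q [-0.06  0.37 -0.39  0.81 -0.    0.94] F [-0.55  0.66 -0.71]
units [-1.038  0.     0.004] roll -0.048
```

View pics/s13.png

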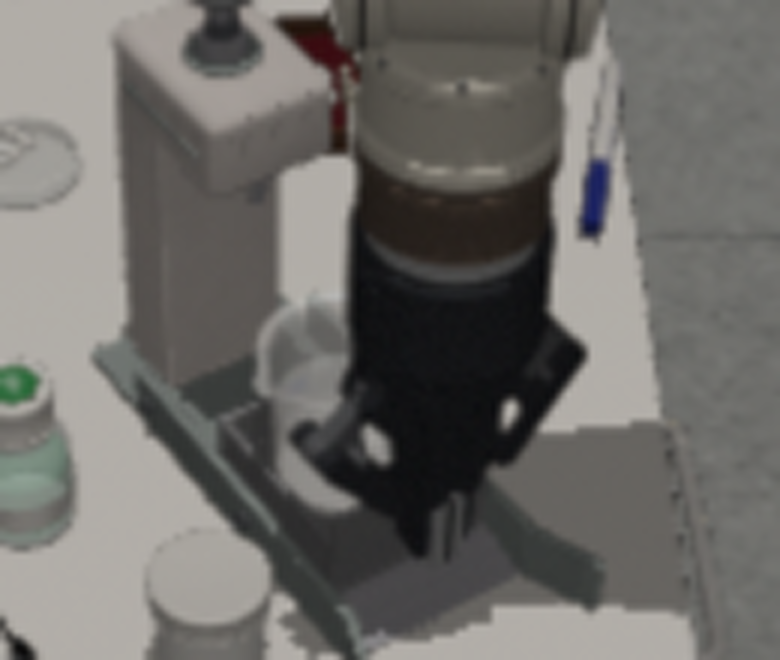

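View pics/w13.png

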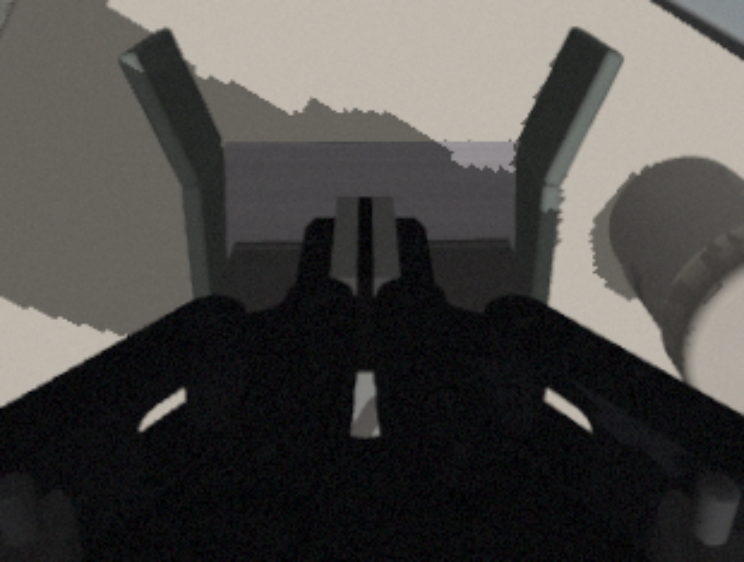

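Emit:
{"api": "move_arm", "payload": {"motion": [[0,[-0.08,0,0],0],[0,[-0.16,0,0],0],[0,[-0.24,0,0],0],[0,[-0.32,0,0],0],[0,[-0.4,0,0],0],[0,[-0.48,0,0],0],[0,[-0.56,0,0],0],[0,[-0.64,0,0],0],[0,[-0.72,0,0],0],[0,[-0.75,0,0],0]]}}

```text
clock: 16.4
eef_pos: [0.4865, -0.0609, -0.0059]
tool_rot: [0.479, 0.878, 0.0, 0.0]
ft_force: [-0.3, 0.7, 0.4]
grip_width: -0.0
```

```bash
python3 -c "
from h import *
goto(W(-.057,0,-.006),123)
c=camera('side');crop(c,200,130,130,110,6,'pics/s14.png')
w=camera('wrist');cv2.imwrite('pics/w14.png',cv2.resize(w['color'][150:384,100:410,::-1],None,fx=2.4,fy=2.4))
"
```

```text
t 16.4 pos [ 0.4865 -0.0609 -0.0059] head 122.7 tz [ 0. -0. -1.] q [-0.12  0.41 -0.33  0.83 -0.    0.88] F [-0.25  0.69  0.38]
units [-0.293  0.001  0.002] roll -0.051
```

View pics/s14.png

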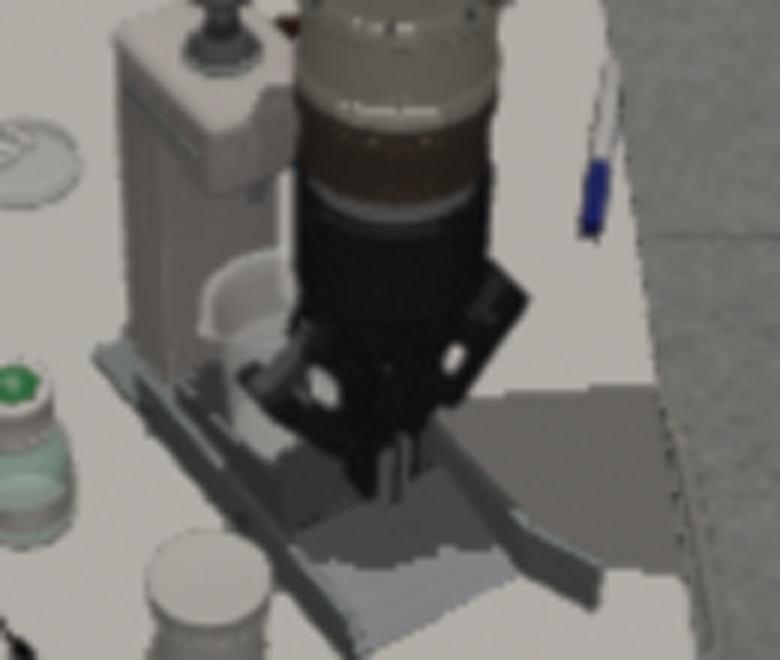

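View pics/w14.png

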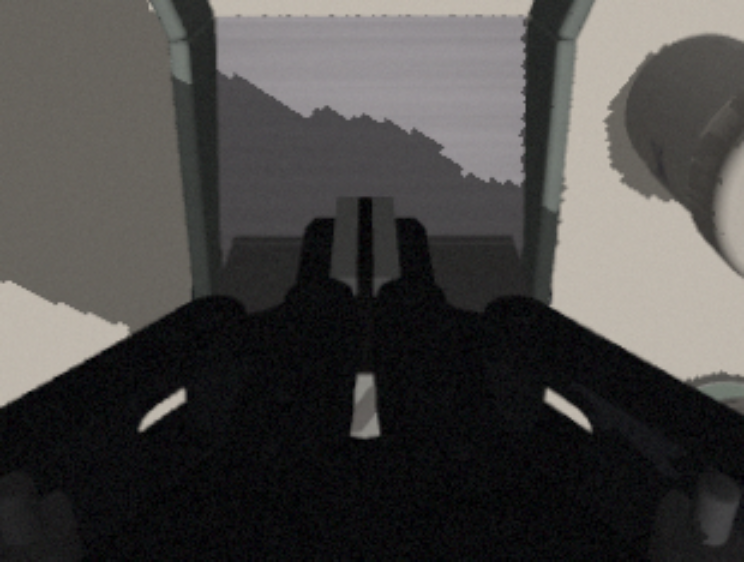

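Emit:
{"api": "move_arm", "payload": {"motion": [[0,[-0.04,0,0],0],[0,[-0.07,0,0],0],[0,[-0.1,0,0],0],[0,[-0.13,0,0],0],[0,[-0.16,0,0],0],[0,[-0.19,0,0],0],[0,[-0.22,0,0],0],[0,[-0.25,0,0],0],[0,[-0.27,0,0],0],[0,[-0.27,0,0],0]]}}

```text
clock: 17.5
eef_pos: [0.4935, -0.072, -0.0059]
tool_rot: [0.479, 0.878, -0.0, 0.0]
ft_force: [-0.6, -0.1, -0.0]
grip_width: -0.0003
```

```bash
python3 -c "
from h import *
goto(W(-.057,0,-.006),123)
c=camera('side');crop(c,200,130,130,110,6,'pics/s15.png')
w=camera('wrist');cv2.imwrite('pics/w15.png',cv2.resize(w['color'][150:384,100:410,::-1],None,fx=2.4,fy=2.4))
"
```

```text
t 17.5 pos [ 0.4935 -0.072  -0.0059] head 122.71 tz [ 0. -0. -1.] q [-0.14  0.42 -0.31  0.84 -0.    0.86] F [-0.55 -0.1  -0.03]
units [-0.031  0.003  0.002] roll -0.048
```

View pics/s15.png

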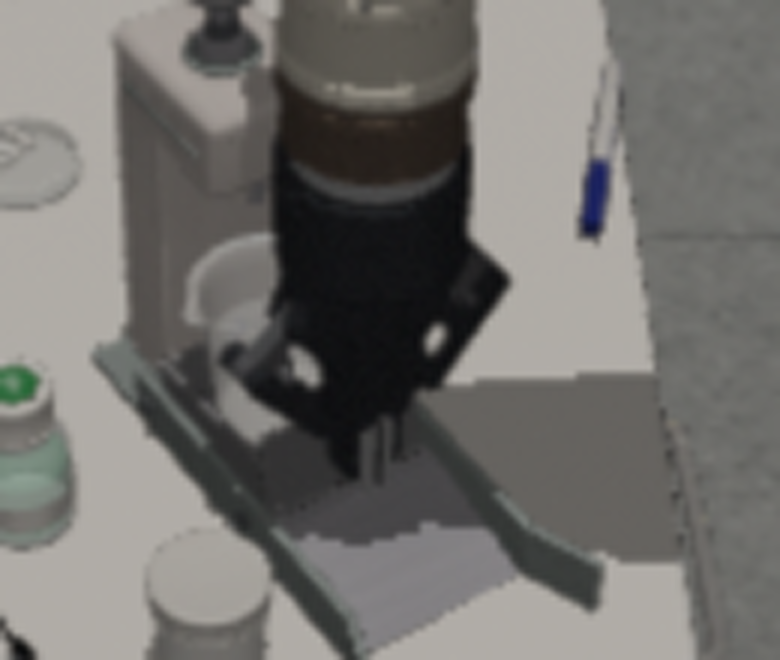

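View pics/w15.png

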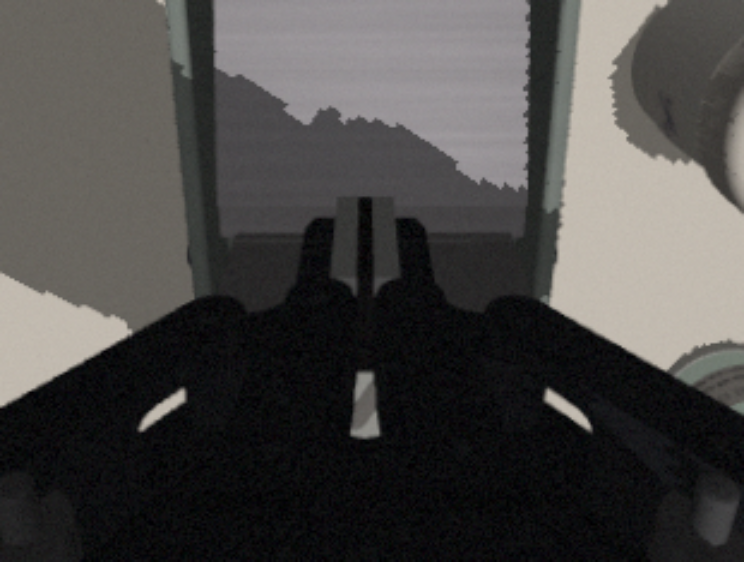

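Emit:
{"api": "move_arm", "payload": {"motion": [[0,[-0.02,0,0],0],[0,[-0.04,0,0],0],[0,[-0.06,0,0],0],[0,[-0.08,0,0],0],[0,[-0.1,0,0],0],[0,[-0.11,0,0],0],[0,[-0.12,0,0],0],[0,[-0.12,0,0],0],[0,[-0.12,0,0],0],[0,[-0.12,0,0],0]]}}

```text
clock: 18.6
eef_pos: [0.4966, -0.0766, -0.0059]
tool_rot: [0.479, 0.878, 0.0, -0.0]
ft_force: [-1.0, 2.2, 0.2]
grip_width: -0.0002
```

```bash
python3 -c "
from h import *
goto(W(-.057,0,-.006),123)
c=camera('side');crop(c,200,130,130,110,6,'pics/s16.png')
w=camera('wrist');cv2.imwrite('pics/w16.png',cv2.resize(w['color'][150:384,100:410,::-1],None,fx=2.4,fy=2.4))
"
```

```text
t 18.6 pos [ 0.4966 -0.0766 -0.0059] head 122.73 tz [-0.  0. -1.] q [-0.15  0.43 -0.3   0.85  0.    0.85] F [-0.98  2.22  0.18]
units [0.081 0.001 0.002] roll -0.045
```

View pics/s16.png

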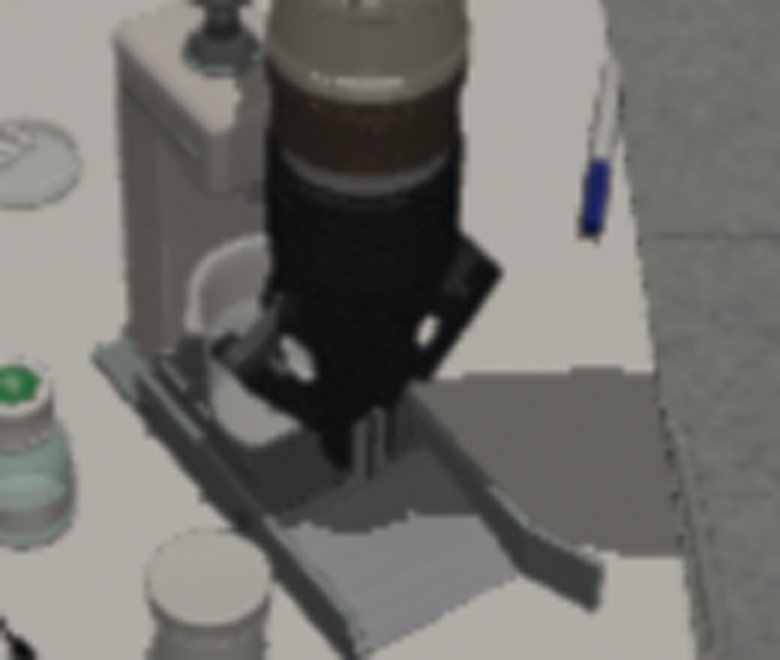

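View pics/w16.png

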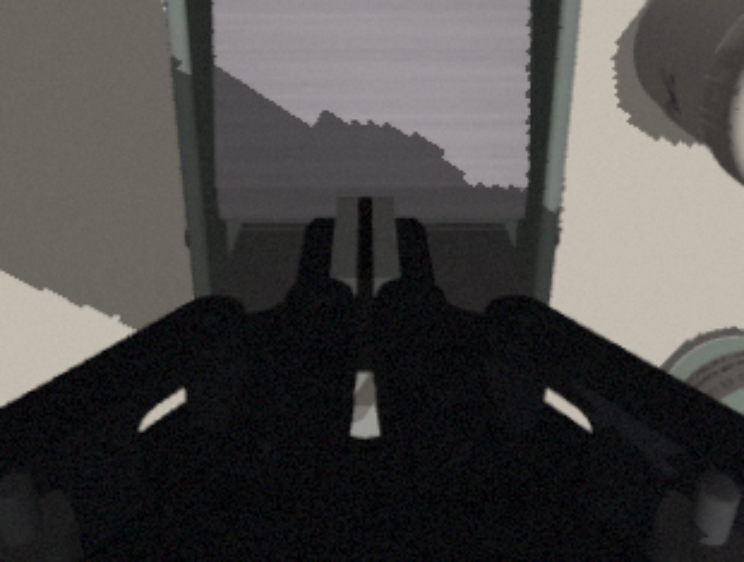

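Emit:
{"api": "move_arm", "payload": {"motion": [[0,[0.1,0,0],0],[0,[0.4,0,0],0],[0,[0.8,0,-0.2],0],[0,[1.2,0,-0.8],0],[0,[1.5,0,-1.6],0],[0,[1.5,0,-2.4],0],[0,[1.5,0,-3.2],0],[0,[1.5,0,-4.0],0],[0,[1.5,0,-4.6],0],[0,[1.5,0,-4.8],0]]}}

```text
clock: 19.7
eef_pos: [0.4575, -0.0133, 0.2376]
tool_rot: [0.479, 0.878, 0.001, 0.003]
ft_force: [-0.8, -0.9, -0.5]
grip_width: -0.0003
```

```bash
python3 -c "
from h import *
goto(W(.045,0,.24),123)
c=camera('side');crop(c,190,110,130,110,6,'pics/s17.png')
c=camera('top');crop(c,190,140,140,120,5,'pics/t17.png')
"
```

```text
t 19.7 pos [ 0.4575 -0.0133  0.2376] head 122.75 tz [ 0.007 -0.001 -1.   ] q [-0.03  0.14 -0.01  1.42 -0.    0.97] F [-0.76 -0.85 -0.54]
units [-3.447 -0.017 -0.033] roll -0.042
```

View pics/s17.png

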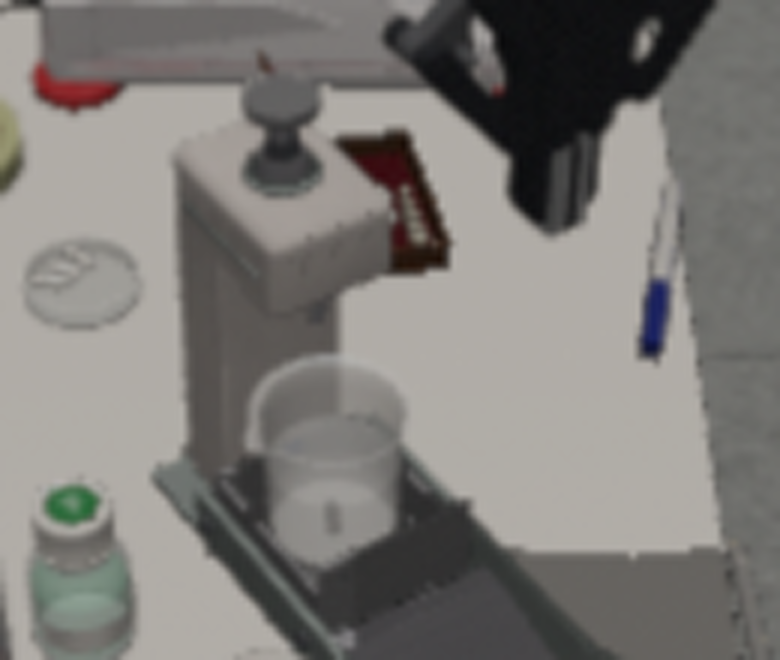

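View pics/t17.png

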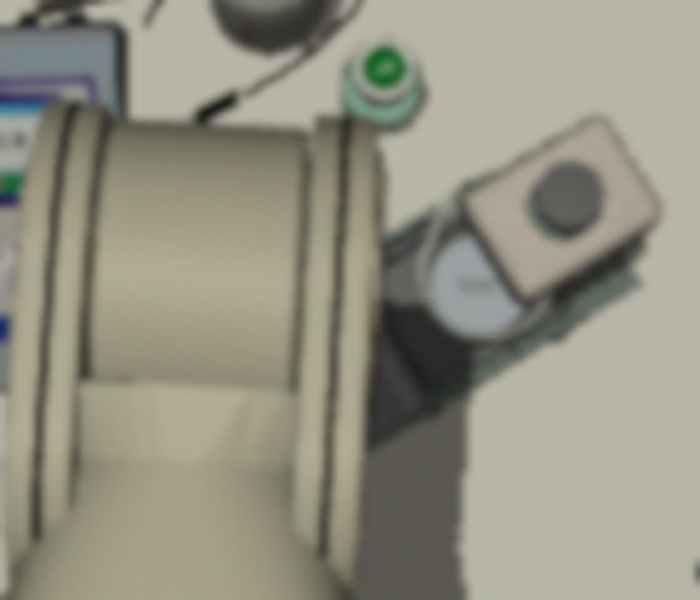

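```bash
python3 -c "
from h import *
import pickle
o,d=pickle.load(open('c0.pkl','rb'));S=d['side']
def pr(P): return (6*(proj(S,P)-[190,110])).round(0).tolist()
for x,z in ((0,.007),(-.006,.012),(0.002,.007)):
  print(x,z,'rearbotL/R,reartopL/R',pr([W(x-.045,s*.038,z+h) for h in (.0,.045) for s in (1,-1)]))
p=get_obs()['eef_pos'];print('tcp+0,20,30,40',pr([p+[0,0,z] for z in (0,.02,.03,.04)]))
print('lip',pr([W(-.048,.042,.016),W(-.048,-.042,.016)]))
"
```

```text
0 0.007 rearbotL/R,reartopL/R [[325.0, 647.0], [473.0, 577.0], [324.0, 574.0], [477.0, 504.0]]
-0.006 0.012 rearbotL/R,reartopL/R [[333.0, 648.0], [481.0, 578.0], [332.0, 574.0], [485.0, 504.0]]
0.002 0.007 rearbotL/R,reartopL/R [[322.0, 644.0], [470.0, 574.0], [322.0, 571.0], [474.0, 501.0]]
tcp+0,20,30,40 [[540.0, 310.0], [543.0, 265.0], [545.0, 242.0], [546.0, 219.0]]
lip [[321.0, 641.0], [485.0, 564.0]]
```

Emit:
{"api": "move_arm", "payload": {"motion": [[0,[-0.3,0,0],0],[0,[-0.8,0,0],0],[0,[-1.3,0,0],0],[0,[-1.8,0,0],0],[0,[-2.3,0,0],0],[0,[-2.8,0,0],0],[0,[-3.2,0,0],0],[0,[-3.4,0,0],0],[0,[-3.47,0,0],0],[0,[-3.47,0,0],0]]}}

```text
clock: 20.8
eef_pos: [0.5494, -0.1599, 0.2328]
tool_rot: [0.48, 0.878, -0.0, -0.001]
ft_force: [0.3, -0.9, 0.7]
grip_width: -0.0002
```

```bash
python3 -c "
from h import *
goto(W(.045,0,.22),123)
p=get_obs()['eef_pos']
c=camera('side');crop(c,190,80,130,110,6,'pics/s18.png')
print((6*(proj(c,[p,p+[0,0,.037],W(.045,0,.222)])-[190,80])).round(0).tolist())
w=camera('wrist');cv2.imwrite('pics/w18.png',cv2.resize(w['color'][150:384,100:410,::-1],None,fx=2.4,fy=2.4))
"
```

```text
t 20.8 pos [ 0.5494 -0.1599  0.2328] head 122.69 tz [-0.002  0.001 -1.   ] q [-0.28  0.38  0.3   1.49  0.    0.72] F [ 0.3  -0.89  0.69]
units [0.012 0.023 0.256] roll -0.051
[[283.0, 251.0], [281.0, 171.0], [281.0, 276.0]]
```

View pics/s18.png

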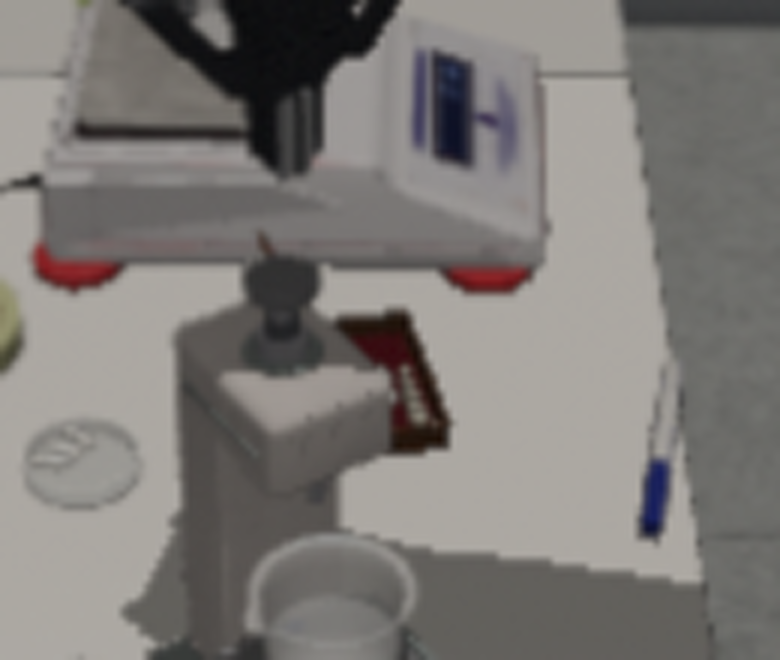

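View pics/w18.png

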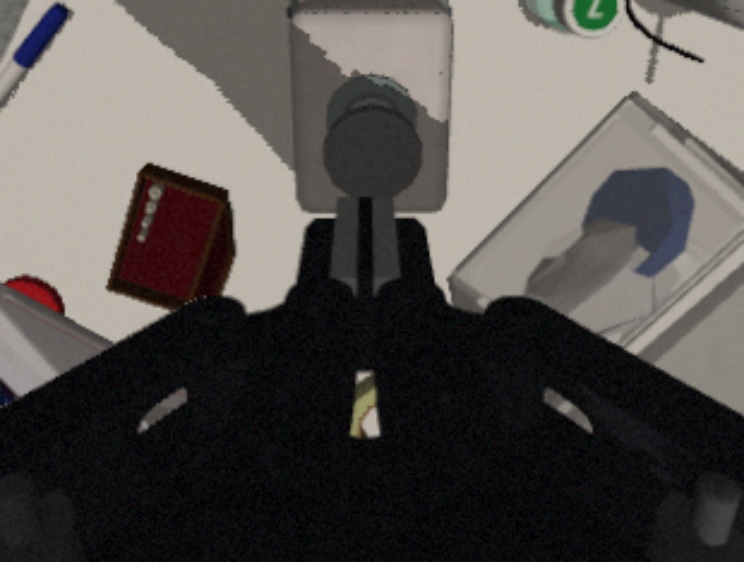

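Emit:
{"api": "move_arm", "payload": {"motion": [[0,[0,0.03,0.1],0],[0,[0,0.03,0.2],0],[0,[0,0.03,0.3],0],[0,[0,0.03,0.4],0],[0,[0,0.03,0.5],0],[0,[0,0.03,0.6],0],[0,[0,0.03,0.64],0],[0,[0,0.03,0.64],0],[0,[0,0.03,0.64],0],[0,[0,0.03,0.64],0]]}}

```text
clock: 21.9
eef_pos: [0.5514, -0.159, 0.2024]
tool_rot: [0.479, 0.878, 0.0, 0.0]
ft_force: [-0.5, 0.8, 0.6]
grip_width: 0.0002
```

```bash
python3 -c "
from h import *
goto(W(.045,0,.19),123)
c=camera('side');crop(c,190,80,130,110,6,'pics/s19.png')
w=camera('wrist');cv2.imwrite('pics/w19.png',cv2.resize(w['color'][150:384,100:410,::-1],None,fx=2.4,fy=2.4))
"
```

```text
t 21.9 pos [ 0.5514 -0.159   0.2024] head 122.72 tz [ 0.001 -0.    -1.   ] q [-0.28  0.39  0.23  1.41  0.    0.72] F [-0.47  0.78  0.61]
units [ 0.02  -0.021  0.248] roll -0.047
```

View pics/s19.png

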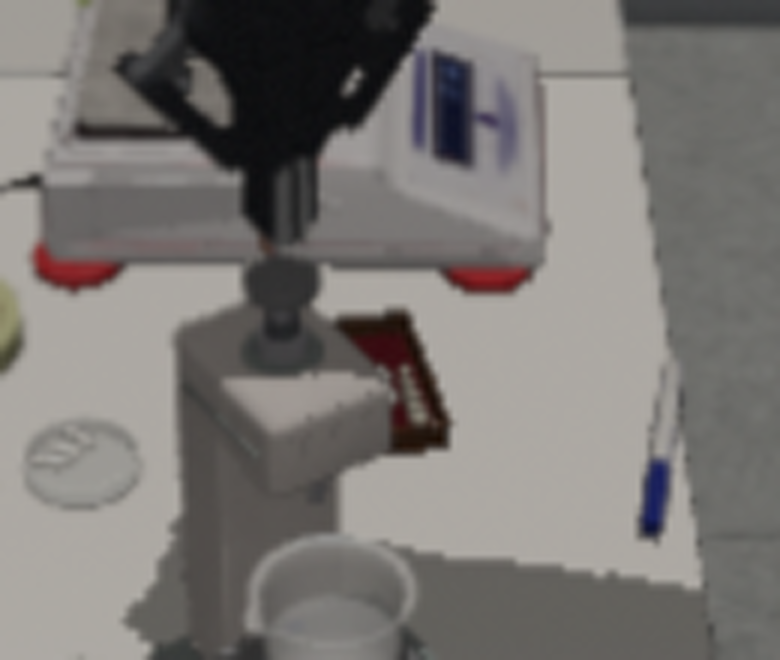

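View pics/w19.png

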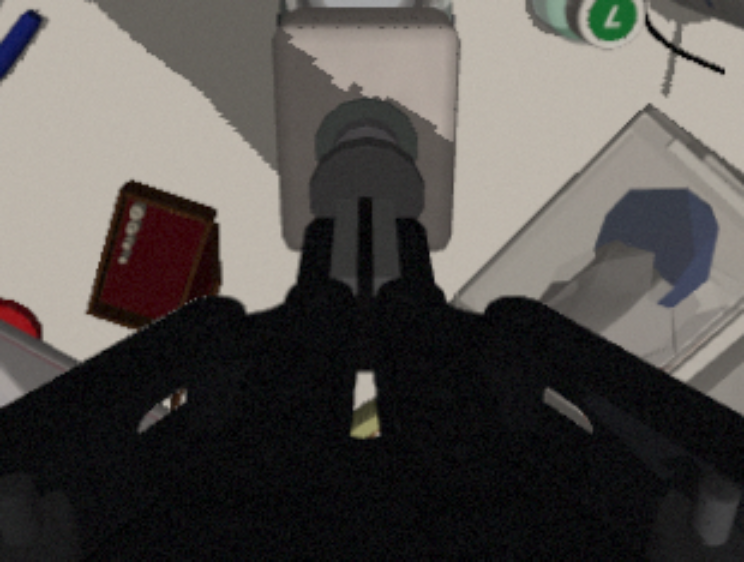

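Emit:
{"api": "move_arm", "payload": {"motion": [[0,[0.02,-0.02,0.03],0],[0,[0.02,-0.02,0.06],0],[0,[0.02,-0.02,0.09],0],[0,[0.02,-0.02,0.12],0],[0,[0.02,-0.02,0.15],0],[0,[0.02,-0.02,0.18],0],[0,[0.02,-0.02,0.2],0],[0,[0.02,-0.02,0.2],0],[0,[0.02,-0.02,0.2],0],[0,[0.02,-0.02,0.2],0]]}}

```text
clock: 23.0
eef_pos: [0.5499, -0.1587, 0.1922]
tool_rot: [0.479, 0.878, 0.0, 0.0]
ft_force: [0.2, 0.1, -0.4]
grip_width: 0.0002
```

Emit:
{"api": "move_arm", "payload": {"motion": [[0,[0,0,0.01],0],[0,[0,0,0.02],0],[0,[0,0,0.03],0],[0,[0,0,0.04],0],[0,[0,0,0.05],0],[0,[0,0,0.06],0],[0,[0,0,0.06],0],[0,[0,0,0.06],0],[0,[0,0,0.06],0],[0,[0,0,0.06],0]]}}

```text
clock: 24.0
eef_pos: [0.5498, -0.1587, 0.1891]
tool_rot: [0.479, 0.878, -0.0, 0.0]
ft_force: [-1.0, 0.4, 0.8]
grip_width: 0.0001
```

```bash
python3 -c "
from h import *
goto(W(.045,0,.19),123)
c=camera('side');crop(c,225,100,50,50,12,'pics/s20.png')
"
```

```text
t 24.0 pos [ 0.5498 -0.1587  0.1891] head 122.72 tz [ 0. -0. -1.] q [-0.28  0.39  0.2   1.38 -0.    0.72] F [-0.97  0.43  0.78]
units [-0.003  0.002 -0.017] roll -0.047
```

View pics/s20.png

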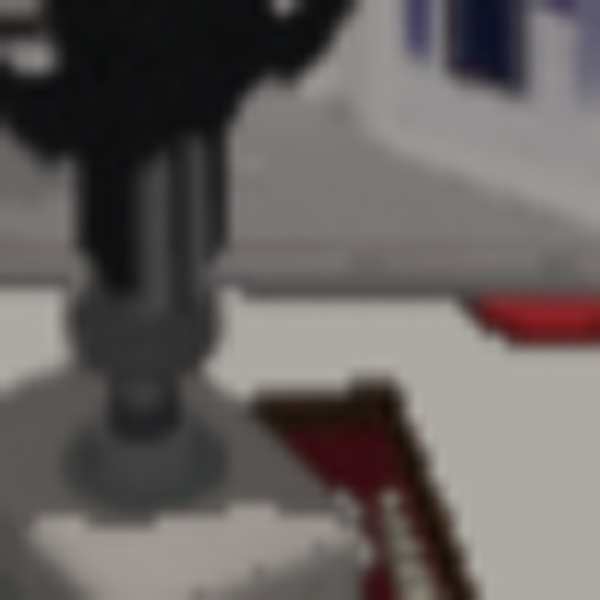

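Emit:
{"api": "move_arm", "payload": {"motion": [[0,[0,0,0.01],0],[0,[0,0,0.02],0],[0,[0,0,0.03],0],[0,[0,0,0.04],0],[0,[0,0,0.05],0],[0,[0,0,0.06],0],[0,[0,0,0.06],0],[0,[0,0,0.06],0],[0,[0,0,0.06],0],[0,[0,0,0.06],0]]}}

```text
clock: 25.05
eef_pos: [0.5498, -0.1586, 0.1862]
tool_rot: [0.479, 0.878, 0.0, 0.0]
ft_force: [-0.2, 0.2, -0.3]
grip_width: -0.0001
```

Emit:
{"api": "move_arm", "payload": {"motion": [[0,[0,0,0.01],0],[0,[0,0,0.02],0],[0,[0,0,0.03],0],[0,[0,0,0.04],0],[0,[0,0,0.04],0],[0,[0,0,0.04],0],[0,[0,0,0.04],0],[0,[0,0,0.04],0],[0,[0,0,0.04],0],[0,[0,0,0.04],0]]}}

```text
clock: 26.05
eef_pos: [0.5499, -0.1587, 0.1841]
tool_rot: [0.479, 0.878, 0.0, 0.0]
ft_force: [-1.1, 0.7, 2.0]
grip_width: -0.0003
```

```bash
python3 -c "
from h import *
goto(W(.045,0,.19),123)
c=camera('side');crop(c,225,100,50,50,12,'pics/s21.png')
for i in range(6):
  camera('wrist'); print(np.round(get_obs()['ft_force'],2))
"
```

```text
t 26.05 pos [ 0.5499 -0.1587  0.1841] head 122.72 tz [ 0. -0. -1.] q [-0.28  0.39  0.19  1.37  0.    0.72] F [-1.1   0.73  2.  ]
units [-0.003  0.002 -0.118] roll -0.047
[-0.22 -0.28  1.14]
[-0.4  -0.63  2.46]
[ 1.03 -0.54  1.31]
[0.18 1.1  1.43]
[0.23 0.25 2.06]
[-0.36 -0.6   1.55]
```

View pics/s21.png

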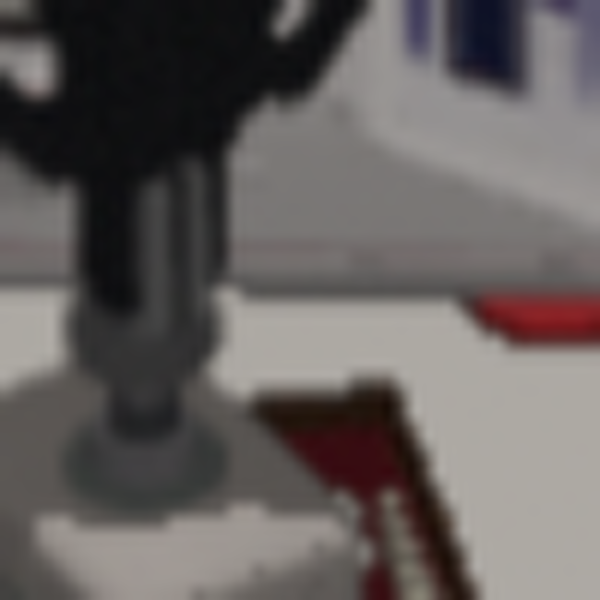

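Emit:
{"api": "move_arm", "payload": {"motion": [[0,[0,0,0.02],0],[0,[0,0,0.04],0],[0,[0,0,0.06],0],[0,[0,0,0.08],0],[0,[0,0,0.1],0],[0,[0,0,0.12],0],[0,[0,0,0.14],0],[0,[0,0,0.16],0],[0,[0,0,0.16],0],[0,[0,0,0.16],0]]}}

```text
clock: 27.4
eef_pos: [0.5499, -0.1587, 0.1762]
tool_rot: [0.479, 0.878, 0.0, 0.0]
ft_force: [-0.8, -0.6, 3.2]
grip_width: -0.0
```

```bash
cat > f.py <<'E'
from h import *
F=[];Z=[]
for i in range(8):
    camera('wrist'); o=get_obs(); F.append(o['ft_force'][2]); Z.append(o['eef_pos'][2])
print(o['clock'],'Fz',np.mean(F).round(2),np.std(F).round(2),'z',np.mean(Z).round(5))
E
python3 f.py
```

```text
27.8 Fz 3.42 0.38 z 0.17619
```

Emit:
{"api": "move_arm", "payload": {"motion": [[0,[0,0,0.01],0],[0,[0,0,0.02],0],[0,[0,0,0.02],0],[0,[0,0,0.02],0],[0,[0,0,0.02],0],[0,[0,0,0.02],0],[0,[0,0,0.02],0],[0,[0,0,0.02],0],[0,[0,0,0.02],0],[0,[0,0,0.02],0]]}}

```text
clock: 28.8
eef_pos: [0.5499, -0.1586, 0.1754]
tool_rot: [0.479, 0.878, 0.0, 0.0]
ft_force: [-1.2, 0.5, 4.6]
grip_width: 0.0002
```

```bash
python3 f.py
```

```text
29.2 Fz 4.9 0.52 z 0.17538
```

Emit:
{"api": "move_arm", "payload": {"motion": [[0,[0,0,0.01],0],[0,[0,0,0.01],0],[0,[0,0,0.01],0],[0,[0,0,0.01],0],[0,[0,0,0.01],0],[0,[0,0,0.01],0],[0,[0,0,0.01],0],[0,[0,0,0.01],0],[0,[0,0,0.01],0],[0,[0,0,0.01],0]]}}

```text
clock: 30.2
eef_pos: [0.5499, -0.1587, 0.1753]
tool_rot: [0.479, 0.878, 0.0, 0.0]
ft_force: [-1.7, -0.1, 7.1]
grip_width: 0.0001
```

```bash
python3 f.py
```

```text
30.6 Fz 7.04 0.39 z 0.17534
```

Emit:
{"api": "move_arm", "payload": {"motion": [[0,[0,0,0.02],0],[0,[0,0,0.04],0],[0,[0,0,0.06],0],[0,[0,0,0.08],0],[0,[0,0,0.1],0],[0,[0,0,0.12],0],[0,[0,0,0.14],0],[0,[0,0,0.16],0],[0,[0,0,0.18],0],[0,[0,0,0.18],0]]}}

```text
clock: 31.6
eef_pos: [0.5502, -0.1587, 0.1691]
tool_rot: [0.479, 0.878, 0.0, 0.002]
ft_force: [-4.8, 1.2, 19.2]
grip_width: 0.0001
```

```bash
python3 f.py
```

```text
32.0 Fz 18.41 0.35 z 0.16913
```

Emit:
{"api": "move_arm", "payload": {"motion": [[0,[0,0,0.0],0],[0,[0,0,0.0],0],[0,[0,0,-0.1],0],[0,[0,0,-0.2],0],[0,[0,0,-0.3],0],[0,[0,0,-0.5],0],[0,[0,0,-0.8],0],[0,[0,0,-1.2],0],[0,[0,0,-1.5],0],[0,[0,0,-1.6],0]]}}

```text
clock: 33.0
eef_pos: [0.5504, -0.1588, 0.2468]
tool_rot: [0.479, 0.878, 0.0, 0.001]
ft_force: [0.4, -0.1, 0.6]
grip_width: -0.0001
```

Emit:
{"api": "move_arm", "payload": {"motion": [[0,[0.3,0,0],0],[0,[0.8,0,0],0],[0,[1.4,0,0],0],[0,[2.0,0,0],0],[0,[2.6,0,0],0],[0,[3.2,0,0],0],[0,[3.8,0,0],0],[0,[4.3,0,0],0],[0,[4.6,0,0],0],[0,[4.6,0,0],0]]}}

```text
clock: 34.0
eef_pos: [0.424, 0.036, 0.245]
tool_rot: [0.478, 0.878, -0.0, -0.001]
ft_force: [0.1, -0.7, -0.2]
grip_width: 0.0
```

```bash
python3 -c "
from h import *
goto(W(.045,0,.19),123)
c=camera('side');crop(c,190,110,130,110,6,'pics/s30.png')
c=camera('top');crop(c,190,140,160,120,5,'pics/t30.png')
"
```

```text
t 34.0 pos [0.424 0.036 0.245] head 122.88 tz [-0.002  0.    -1.   ] q [ 0.08  0.08 -0.06  1.44  0.    1.08] F [ 0.06 -0.67 -0.17]
units [-4.640e+00  4.000e-03  1.095e+00] roll -0.021
```

View pics/s30.png

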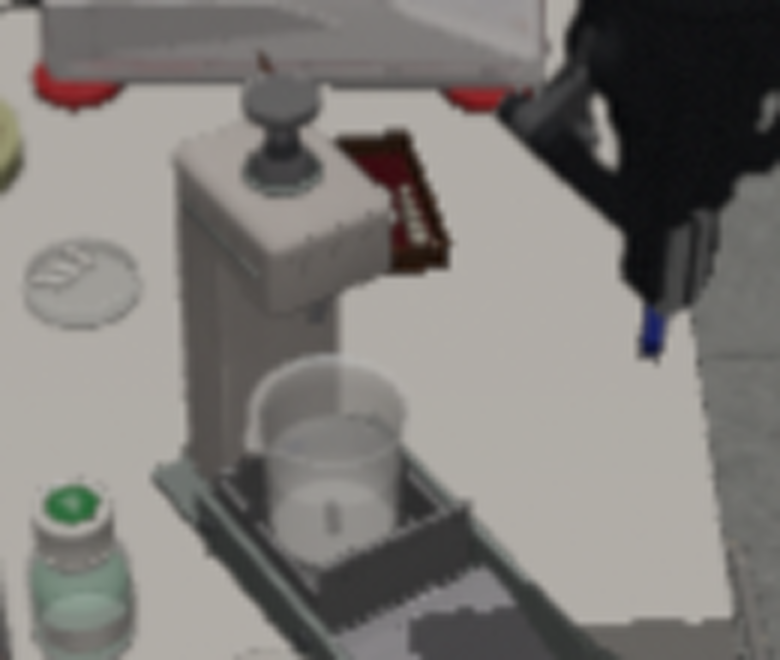

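View pics/t30.png

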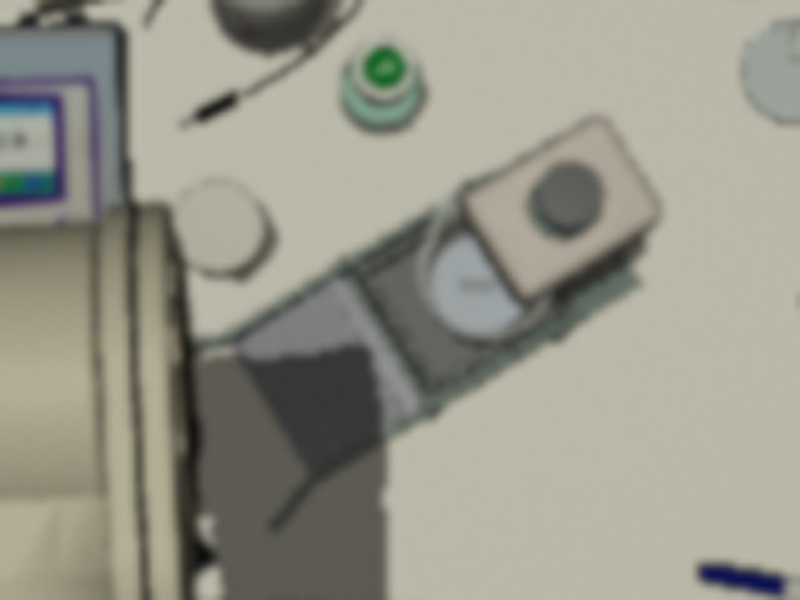

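```bash
python3 -c "
from h import *
c=camera('top')
q=onz(c,[(480/5+190,285/5+140)],.02)[0]; print('beaker disp',(q[:2]-O)@ux,(q[:2]-O)@uy)
r=onz(c,np.array([(362,275),(425,393)])/5+[190,140],.052); print([((a[:2]-O)@ux).round(4) for a in r])
print(job_done())
"
```

```text
beaker disp 0.011415484194421024 -0.001066158750660781
[np.float64(-0.0426), np.float64(-0.047)]
the job is handed in; nothing more can be done
None
```

The tray is seated in the pocket under the nozzle, the dry test stroke is done, and the job was handed in at about 34 s of the 67 s allowed. The hand-in gave no verdict, so the results below are my own checks.

- **Tray:** I pushed it up the ramp without lifting it, and its rear edge dropped behind the lip. The last pictures put the tray's rear edge at x ≈ -43 to -47 mm, so its origin is about 0 to +2 mm. Its wall corners lie where a flat, seated tray should show them.
- **Beaker:** It is standing upright, roughly 11 mm ahead of the tray's centre. The limit is 25 mm.
- **First stop:** I felt the cap from about 1.7 N. At the first stop the force rose from 4.9 to 7.0 N with no further travel. I held there for about 2.5 s, longer than the second you asked for.
- **Second stop:** I then pressed 6.2 mm further, to a steady 18.4 N, held it for over half a second and released. The cap is back at its starting height in the pictures. The highest force I read was 19 N, against the 50 N limit.
- **Other things on the bench:** In the last pictures the sample pot, vial and petri dish have not moved. The timer was outside those views, and nothing came near it after the start.

**What disagreed:** The real fingertips sat about 37 mm higher than the reported tool point. Because of this, my first two pushes went over the tray's rear wall and moved the tray by way of the beaker. I backed off, lowered the tool and pushed again on the wall itself. The beaker stayed upright throughout.

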